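# Unclamp the strap plate and locate it in the checking fixture

### The arm

A 7-joint arm with a two-finger parallel gripper is mounted at the origin on a cart in front of the work surface, level with it; the furniture and walls round the work are solid. World frame = base frame: x ahead of the robot, y to its left, z up, the work surface at z = 0. Lengths are in m, angles in rad, forces in N, time in s.
With the tool pointing down it reaches from about 0.4 to 0.85 m from the base axis. Payload 4.5 kg.
Tool frame: the origin (TCP) lies on the centre line of the jaws, within the pads' length; the fingertips stand ahead of it and the grasp point (between the pads) lies 8 mm behind it (r.nose_length is the z of the fingertips in the tool frame, in m); z points along the fingers, x is the direction in which the jaws open and shut, and the axes are right-handed (so a half turn about z gives the same grasp; the last joint's range is limited). The gripper opens to 85 mm and grips with 20 to 120 N. Pads are 22 mm wide; open, the fingers measure 114 mm over their backs; the gripper's body (76 mm by 85 mm) begins 54 mm behind the grasp point. The pads swing forward as they close: fully open they stand 13 mm farther back than shut.
Start: joints at [-1.093, 0.689, -0.195, 1.565, 0.157, 0.902, -0.215], TCP at [0.268, 0.564, 0.215] pointing down, gripper open.
Joint ranges: [-3.01, 3.01], [-0.46, 2.08], [-1.47, 1.51], [0.13, 2.56], [-1, 4.14], [0.04, 2.09], [-2.66, 2.66]. Speed limits (rad/s): [2.57, 2.57, 3.14, 3.14, 3.14, 3.14, 3.14].

### API

Orientations are given as a unit quaternion [x, y, z, w].
In Python, from rig import r gives the robot as it stands.
- The arm moves only by the tool play_rows, never from a script. Its argument "increments" is a list of rows, each a list of 7 numbers: the shift along the tool's x, y, z each as a share of 0.8 m, from -1 to 1, then the turn, a rotation vector about the tool's x, y, z each as a share of 90 degrees, from -1 to 1, then the finger opening in mm, from 0 to 85.4. In form: [[dx, dy, dz, wx, wy, wz, grip], ...]. A call has 1 to 20 rows; each row is the pose to reach, as a shift and turn from the pose commanded when the call began, along the tool's axes at that moment; what a row does not reach only later rows make up. A row lasts 1/8 s, in which the tool goes at most 62.5 mm and 10.7 degrees, less where a joint would pass 70% of its speed; a pose out of reach is approached as far as the arm can. A call with a number of a shift or a turn outside -1 to 1 is refused whole. A call with a gripper value outside its range is refused whole. The fingers move at their own pace and stop on an object; the grip force is fixed at half the most. Time passes only in rows, so rows that repeat a pose let the fingers close. It gives the time, the measured TCP pose, the force and the opening at its end, in the units of the state.
- r.get_state(): the state, without advancing time (a new reading comes with each control period).
- r.capture(name): name is "scene" or "side" or "wrist"; returns the picture (420x560x3 uint8, red, green, blue); there is no depth.
- r.camera_info(name): a dict with "fov_y" (degrees; the focal length in pixels is half the picture's height over the tangent of half this angle, whatever the lens; pixels are square), "cx", "cy" (the principal point, pixels), "R" (3x3) and "t" (3): a world point X has camera coordinates R X + t. Camera axes: x right, y down, z forward; pixel columns grow to the right and rows downward; lengths in m; the calibration is good to about 2 mm. A picture is of the moment at which its call begins: read the wrist's pose just before it. camera_info takes no time and is no camera call; for the wrist camera it gives the pose at the moment of the call.
- r.finish_job(): hands the job in, once; it reports no verdict.
Trained networks look in the newest picture that a camera, given by its name, has taken for a name from the list of things; names that differ only in an ending like _2 or _b are one class to them, and where a whole thing is asked for, a point or a joint stands for the part that bears it (a point fixed in the world has none). Each returns a list of dicts, best first, with "score" (0 to 1); they miss things now and then, are a little off and sometimes report something else, mostly with a low value. They report only what shows in the picture. A call takes as long as a camera call. They do not tell look-alikes from the thing itself.
- r.recognise(camera, target): "extent" ([left, top, width, height] in pixels, round what is visible of it).
- r.mark_of(camera, target): "at" ([column, row] in pixels: a listed point, or the origin of a listed thing).
The state is a dict: "t": time; "joint_pos": joint angles; "dq": joint speeds; "joint_torque": joint torques, N m; "ee_pos": TCP position; "orientation": TCP orientation; "contact_force": force on the tool from outside, world axes, zero at the start; "ft_torque": the same for the moment, N m; "grip_width": opening from 0.0 (shut) to 1.0 (fully open).
Only numpy, scipy, OpenCV 4.12 (cv2) and the standard library are available. Lean on these libraries where they do the work, as an engineer would, in place of code of your own. Each camera call takes 0.05 s, during which the arm holds its last target.

### The job

Slide the vise jaw well open by its pull lug, leave it open, and lift the finished plate out. Lay the plate down flat on the wooden board and let go, then take it afresh across its width and lay it flat in the checking fixture, pushed snug against both side pins and the end pin. Do not disturb the block, the flange or the grinding disc beside the work.

Things in the scene. Friction and masses are not known exactly. Their poses are not given: they have to be found in the camera images.
- plate_mid (a point): centre of the finished part: plain steel strap plate 130 x 60 x 12 mm, about 0.45 to 0.66 kg, a 14 mm hole near each end, faces, edges and ends alike. Axes: x thickness, y length (130), z width (60). It starts standing on a long edge between the vise jaws, its lower 28 mm hidden, its upper 32 mm showing above them, up to 12 mm off the jaws' middle.
- vise_seat (a point): point midway along the jaws where the clamped plate stands, 60 mm above the table (plate's bottom edge at 30, its top at 90). x points from sliding jaw to fixed jaw, y along the jaws, z up. Jaws 84 mm long, tops 58 mm above the table; fixed jaw at x = +6 to +40 mm from here, closed sliding jaw at x = -6 to -34 mm. Grey vise, bolted down.
- jaw_lug (a point): grip point on the sliding jaw's upright steel pull lug: a tab 26 mm (vise x) by 14 mm (vise y), standing from 43 to 83 mm above the table on a low tongue, 64 mm from the plate, away from the fixed jaw. The point is in its middle, 70 mm above the table. Axes as vise_seat.
- jaw (a joint): travel of the sliding jaw in m: 0 closed on the plate, 0.040 fully open; it grows along the vise's -x. Held by about 7 N of friction plus some drag, no spring: it stays where it is left.
- fixture_home (a point): where the plate's centre is when home in the checking fixture, lying flat, length along this point's y, long edge (x = +30 mm) on the two side pins, end (y = +65 mm) on the end pin; 20 mm above the table; z up. The base is dark steel, bolted down, 14 mm thick, from x = -70.5 to +54.5 and y = -103 to +87 mm of this point, with no walls.
- side_pin_a (a point): top of the first side pin, an upright steel pin 10 mm thick whose top is 32 mm above the table (18 above the base); at x = +35, y = -53 mm of fixture_home.
- side_pin_b (a point): top of the second side pin, alike; at x = +35, y = +37 mm of fixture_home.
- end_pin (a point): top of the end pin, alike; at x = 0, y = +70 mm of fixture_home.
- board_top (a point): centre of the top face of a plain wooden laying board, fixed on the table between vise and fixture, 150 mm (x) by 170 mm (y), top 16 mm above the table; z up. A plate lying flat on it has its centre 6 mm above this point.
- block: bystander: dark steel block 50 x 62 x 36 mm high; origin at the centre of its underside.
- flange: bystander: grey pipe flange 90 mm in diameter, 24 mm high, lying flat; origin at the centre of its underside.
- disc: bystander: worn grinding disc 116 mm in diameter, 7 mm thick, lying flat; origin at the centre of its underside.
There are look-alikes about, which are no part of the job. Of the things like the part that bears plate_mid, leave any that is black; of the rest the larger one is meant.

How it is judged:
On the way, in this order (a step that is already met when the one before it is completed fails the run):
1. the sliding jaw is open by at least 25 mm while the plate still stands in the vise (value of joint jaw above 0.025 m and distance between plate_mid and vise_seat below 0.02 m), for 0.2 s.
2. the plate lies flat on the wooden board, let go and at rest (z of plate_mid in the frame of board_top between 0.002 and 0.01 m and x of plate_mid in the frame of board_top between -0.075 and 0.075 m and y of plate_mid in the frame of board_top between -0.085 and 0.085 m and angle between the x axis of plate_mid and the z axis of board_top, either way round below 0.1 rad and contact force between the fingers and plate below 0.3 N and linear speed of plate below 0.02 m/s), for 0.2 s.
At the end, for the whole second after the job is handed in: The plate lies flat in the fixture, let go and at rest, its edge within about 2.5 mm of both side pins and its end within 2.5 mm of the end pin (turned less than 0.03 rad), and the vise jaw is still open by at least 25 mm (value of joint jaw above 0.025 m and x of plate_mid in the frame of fixture_home between -0.0025 and 0.002 m and y of plate_mid in the frame of fixture_home between -0.0025 and 0.002 m and z of plate_mid in the frame of fixture_home between -0.003 and 0.003 m and angle between the y axis of plate_mid and the y axis of fixture_home, either way round below 0.03 rad and angle between the x axis of plate_mid and the z axis of fixture_home, either way round below 0.05 rad and linear speed of plate below 0.01 m/s and contact force between the fingers and plate below 0.3 N); the robot touches nothing.
It fails at once if the block is displaced by more than 30 mm (distance of block from where it was at the start of the episode above 0.03 m).
It fails at once if the flange is displaced by more than 30 mm (distance of flange from where it was at the start of the episode above 0.03 m).
It fails at once if the disc is displaced by more than 30 mm (distance of disc from where it was at the start of the episode above 0.03 m).
It also fails if it takes over 72 s, if anything falls off the work surface, if the arm or the gripper's body presses on something with over 40 N, if the wrist force passes 120 N, or if a joint passes its speed limit or range.

## Working session

There is one attempt and no reset: what is moved stays moved. The work goes in short steps, Python scripts to look and compute and a tool call to move; the robot and the scene stay as the last step left them, time stands still between calls to the robot, and variables do not carry over. Pictures are saved under pics/ and viewed, and the job is handed in when it is done.

Besides the shell and the picture viewer there is one more tool, called after "Emit:" as name([rows], argument=value, ...), one row to a line, values as JSON. play_rows: Moves the arm, as the interface text tells. Its arguments: {"type":"object","properties":{"increments":{"type":"array","items":{"type":"array","items":{"type":"number"}}}},"required":["increments"]}

```bash
ls; mkdir -p pics; python3 - <<'E'
from rig import r
import cv2,numpy as np
s=r.get_state();print(s['t'],s['ee_pos'],s['orientation'],s['grip_width'],r.nose_length)
for n in ['scene','side','wrist']:
    ci=r.camera_info(n);print(n,ci)
    im=r.capture(n);cv2.imwrite(f'pics/{n}0.png',im[:,:,::-1])
    for t in ['plate_mid','vise_seat','jaw_lug','fixture_home','side_pin_a','end_pin','board_top','block','flange','disc']:
        print(n,t,[(np.round(d['at']).tolist(),round(d['score'],2)) for d in r.mark_of(n,t)][:4])
print(r.get_state()['t'])
E
```

```text
pics
0.0 [0.26809185 0.56379821 0.21393421] [ 8.45357813e-01  5.34199615e-01 -7.83002648e-04  5.71389761e-04] 0.9997444279302817 0.011
scene {'fov_y': 43.70189837356315, 'cx': 286.2757860272848, 'cy': 203.7724258858996, 'R': array([[-0.82390739, -0.56663225,  0.01022238],
       [-0.35495054,  0.5018837 , -0.78874766],
       [ 0.44179942, -0.65348347, -0.61463211]]), 't': array([0.5960955 , 0.26175628, 1.52569539])}
scene plate_mid [([227.0, 220.0], 0.9), ([266.0, 248.0], 0.8), ([229.0, 246.0], 0.69)]
scene vise_seat [([272.0, 251.0], 0.95), ([288.0, 257.0], 0.51)]
scene jaw_lug [([290.0, 255.0], 0.69), ([237.0, 312.0], 0.31)]
scene fixture_home [([357.0, 187.0], 0.78)]
scene side_pin_a [([304.0, 180.0], 0.25)]
scene end_pin [([360.0, 194.0], 0.77)]
scene board_top [([358.0, 193.0], 0.17)]
scene block [([267.0, 220.0], 0.79)]
scene flange [([304.0, 182.0], 0.65)]
scene disc [([237.0, 312.0], 0.92)]
side {'fov_y': 50.63253587663855, 'cx': 282.55213084167053, 'cy': 203.02924553711728, 'R': array([[-0.99223849, -0.1217278 , -0.02539934],
       [-0.03346996,  0.45816047, -0.88823913],

[... 392 characters left out ...]
5.0, 184.0], 0.62)]
side board_top [([307.0, 212.0], 0.91)]
side block [([263.0, 224.0], 0.68)]
side flange [([264.0, 194.0], 0.82), ([321.0, 174.0], 0.19)]
side disc [([303.0, 322.0], 0.57)]
wrist {'fov_y': 66.07843313097885, 'cx': 285.2311455843711, 'cy': 203.42389300956742, 'R': array([[ 4.29567843e-01,  9.03034433e-01,  5.30385098e-04],
       [ 8.65958221e-01, -4.12097347e-01,  2.83358669e-01],
       [ 2.56101205e-01, -1.21262481e-01, -9.59013860e-01]]), 't': array([-0.62580635, -0.03666643,  0.37832553])}
wrist plate_mid []
wrist vise_seat []
wrist jaw_lug []
wrist fixture_home []
wrist side_pin_a []
wrist end_pin []
wrist board_top []
wrist block []
wrist flange []
wrist disc []
1.65
```

```bash
python3 - <<'E'
import cv2
for n,(x0,y0,x1,y1) in {'scene':(150,110,430,320),'side':(150,110,430,320)}.items():
    im=cv2.imread(f'pics/{n}0.png')
    cv2.imwrite(f'pics/{n}0z.png',cv2.resize(im[y0:y1,x0:x1],None,fx=2.85,fy=2.85,interpolation=cv2.INTER_CUBIC))
E
```

```text
(no output)
```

View pics/scene0.png

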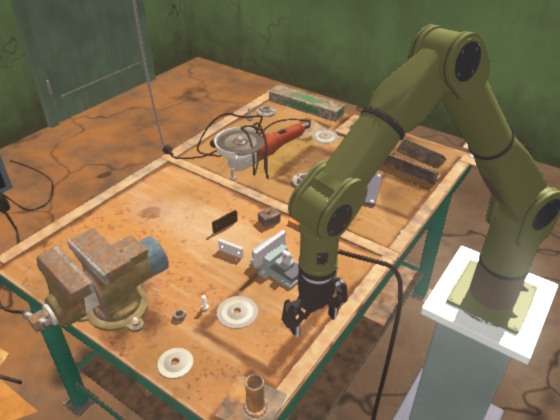

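View pics/side0.png

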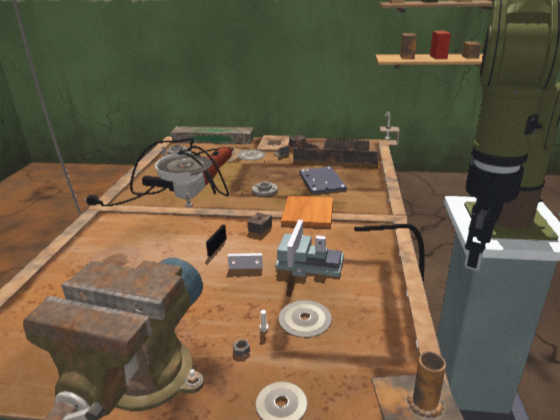

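View pics/wrist0.png

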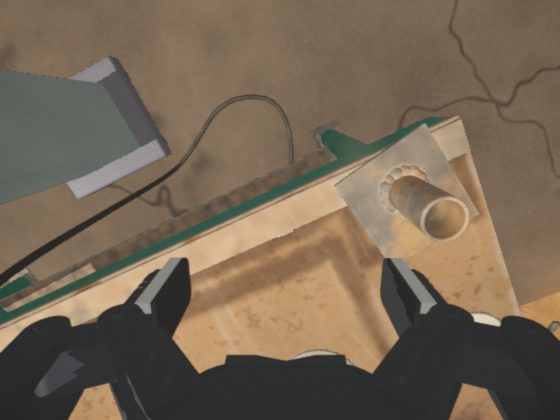

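View zooms.

View pics/side0z.png

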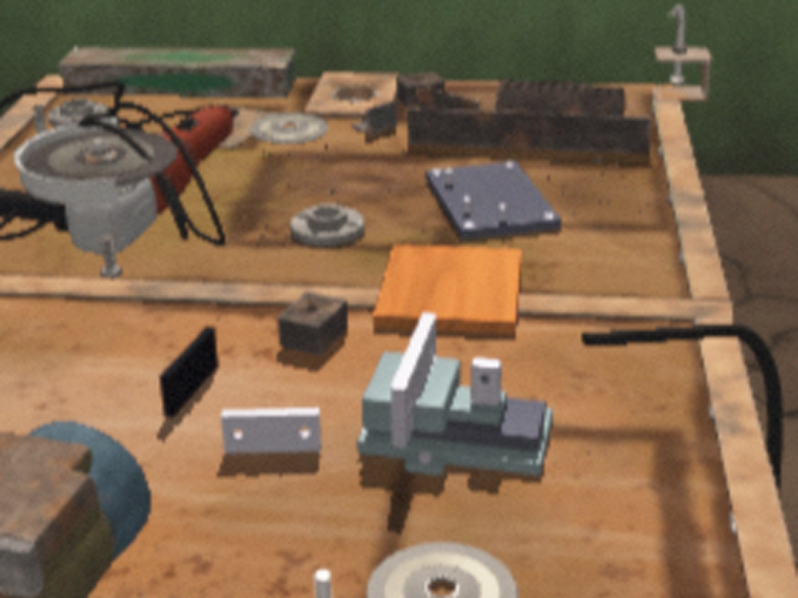

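View pics/scene0z.png

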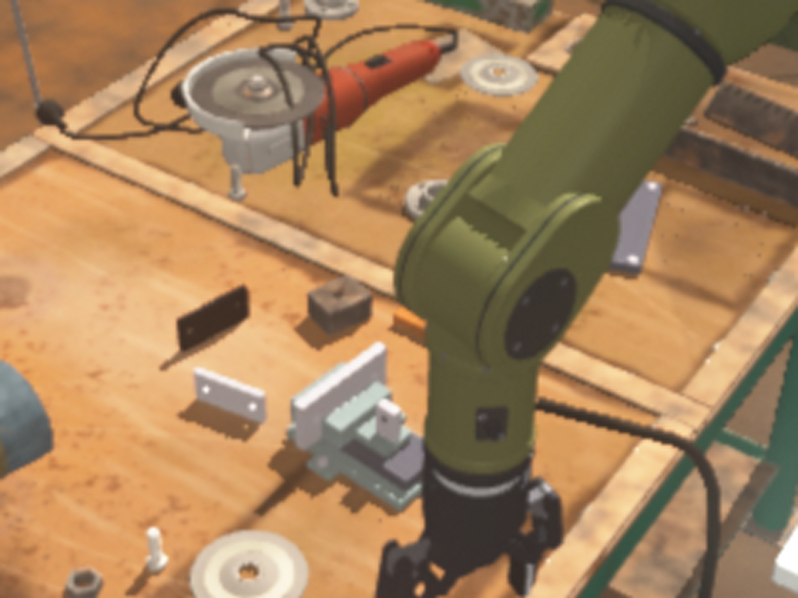

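```bash
cat > h.py <<'E'
import numpy as np
def K(ci):
    f=210/np.tan(np.radians(ci['fov_y']/2));return f
def proj(ci,X):
    c=ci['R']@np.asarray(X,float)+ci['t'];f=K(ci);return np.array([ci['cx']+f*c[0]/c[2],ci['cy']+f*c[1]/c[2]])
def ray(ci,p):
    f=K(ci);d=np.array([(p[0]-ci['cx'])/f,(p[1]-ci['cy'])/f,1]);return -ci['R'].T@ci['t'],ci['R'].T@d
def onz(ci,p,z):
    o,d=ray(ci,p);return o+d*(z-o[2])/d[2]
E
python3 - <<'E'
from rig import r
from h import *
ci=r.camera_info('side');sc=r.camera_info('scene')
for n,p,z in [('board',(307,212),.016),('fix',(322,176),.02),('seat',(295,241),.06),('lug',(319,243),.07),('pinA',(314,181),.032),('pinA',(306,170),.032),('endpin',(325,184),.032),('block',(263,224),0),('flange',(264,194),0),('disc',(303,322),0)]:
    X=onz(ci,p,z);print(n,X.round(3),'scene',proj(sc,X).round())
for n,p,z in [('seat',(272,251),.06),('lug',(290,255),.07),('block',(267,220),0),('disc',(237,312),0)]:
    print('scene',n,onz(sc,p,z).round(3))
E
```

```text
board [0.593 0.022 0.016] scene [315. 219.]
fix [ 0.558 -0.244  0.02 ] scene [361. 183.]
seat [0.606 0.26  0.06 ] scene [270. 247.]
lug [0.544 0.281 0.07 ] scene [283. 256.]
pinA [ 0.583 -0.173  0.032] scene [346. 188.]
pinA [ 0.618 -0.267  0.032] scene [350. 172.]
endpin [ 0.544 -0.151  0.032] scene [353. 195.]
block [0.721 0.078 0.   ] scene [274. 217.]
flange [ 0.751 -0.125  0.   ] scene [299. 186.]
disc [0.567 0.489 0.   ] scene [233. 314.]
scene seat [0.589 0.272 0.06 ]
scene lug [0.53  0.264 0.07 ]
scene block [0.731 0.105 0.   ]
scene disc [0.562 0.478 0.   ]
```

```bash
cat >> h.py <<'E'
from scipy.spatial.transform import Rotation as Rn
def Rtool(z,x):
    """tool axes from z dir and approx x dir"""
    z=np.array(z,float);z/=np.linalg.norm(z);x=np.array(x,float);x-=z*(x@z);x/=np.linalg.norm(x)
    return np.stack([x,np.cross(z,x),z],1)
def row(s,pos,R=None):
    R0=Rn.from_quat(s['orientation']).as_matrix()
    d=R0.T@(np.array(pos)-s['ee_pos'])/.8
    w=np.zeros(3) if R is None else Rn.from_matrix(R0.T@R).as_rotvec()/(np.pi/2)
    return np.concatenate([d,w]).round(4).tolist()
E
python3 - <<'E'
from rig import r
from h import *
s=r.get_state()
ci=r.camera_info('wrist');R0=Rn.from_quat(s['orientation']).as_matrix()
print('cam in tool',R0.T@(-ci['R'].T@ci['t']-s['ee_pos']),'axis',R0.T@ci['R'].T[:,2])
print(row(s,[.50,.27,.36],Rtool([0,0,-1],[0,1,0])))
E
```

```text
cam in tool [ 0.00061888 -0.07188975 -0.15874023] axis [4.00066263e-04 2.83339101e-01 9.59019705e-01]
[-0.2081, 0.4196, -0.1815, 0.0, -0.0, -0.2825]
```

Emit:
play_rows([
  [-0.02,0.04,-0.18,0,0,-0.1,85],
  [-0.208,0.42,-0.18,0,0,-0.28,85],
  [-0.208,0.42,-0.18,0,0,-0.28,85],
  [-0.208,0.42,-0.18,0,0,-0.28,85],
  [-0.208,0.42,-0.18,0,0,-0.28,85],
  [-0.208,0.42,-0.18,0,0,-0.28,85],
  [-0.208,0.42,-0.18,0,0,-0.28,85],
  [-0.208,0.42,-0.18,0,0,-0.28,85],
  [-0.208,0.42,-0.18,0,0,-0.28,85],
  [-0.208,0.42,-0.18,0,0,-0.28,85],
  [-0.208,0.42,-0.18,0,0,-0.28,85],
])

```text
t: 3.02
ee_pos: [0.4994, 0.2712, 0.3586]
orientation: [0.708, 0.707, -0.0, -0.0]
contact_force: [0.5, 0.1, 0.9]
grip_width: 0.995
```

```bash
cat > look.py <<'E'
import sys,cv2
from rig import r
from h import *
def look(tag,names=(),cams=('wrist',)):
    out={}
    for n in cams:
        ci=r.camera_info(n);im=r.capture(n)
        cv2.imwrite(f'pics/{n}_{tag}.png',im[:,:,::-1]);np.savez(f'pics/{n}_{tag}.npz',**{k:ci[k] for k in ci})
        for t in names:
            print(n,t,[(np.round(d['at'],1).tolist(),round(d['score'],2)) for d in r.mark_of(n,t)][:3])
    return ci
E
python3 - <<'E'
from look import *
s=r.get_state();print(s['t'],s['ee_pos'],s['orientation'],s['contact_force'])
ci=look('1',['plate_mid','vise_seat','jaw_lug','board_top','block'])
E
```

```text
3.025 [0.49938963 0.2711728  0.35861615] [ 7.07554576e-01  7.06658629e-01 -1.40999291e-04 -2.89615650e-04] [0.51195822 0.11265557 0.89173929]
wrist plate_mid [([252.3, 341.7], 0.9), ([303.9, 292.2], 0.7), ([282.6, 233.9], 0.59)]
wrist vise_seat [([278.9, 233.3], 0.72)]
wrist jaw_lug [([287.0, 191.5], 0.85)]
wrist board_top [([114.8, 216.4], 0.89)]
wrist block [([192.9, 280.3], 0.75)]
```

View pics/wrist_1.png

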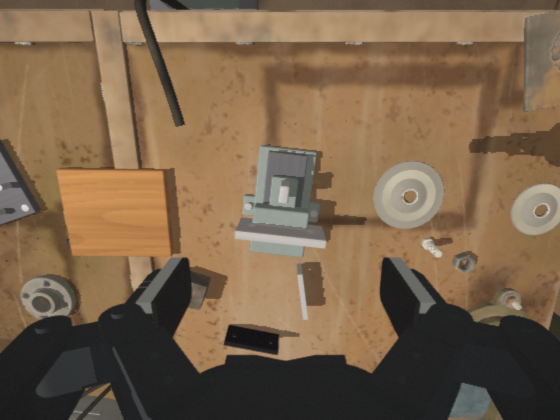

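```bash
python3 - <<'E'
import cv2
im=cv2.imread('pics/wrist_1.png')
cv2.imwrite('pics/w1a.png',cv2.resize(im[130:270,210:350],None,fx=4.2,fy=4.2,interpolation=cv2.INTER_CUBIC))
cv2.imwrite('pics/w1b.png',cv2.resize(im[120:330,0:240],None,fx=2.8,fy=2.8,interpolation=cv2.INTER_CUBIC))
E
```

```text
(no output)
```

View pics/w1a.png

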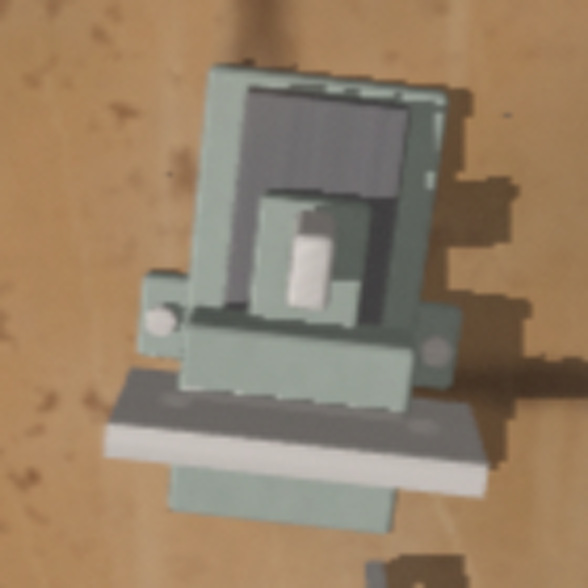

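View pics/w1b.png

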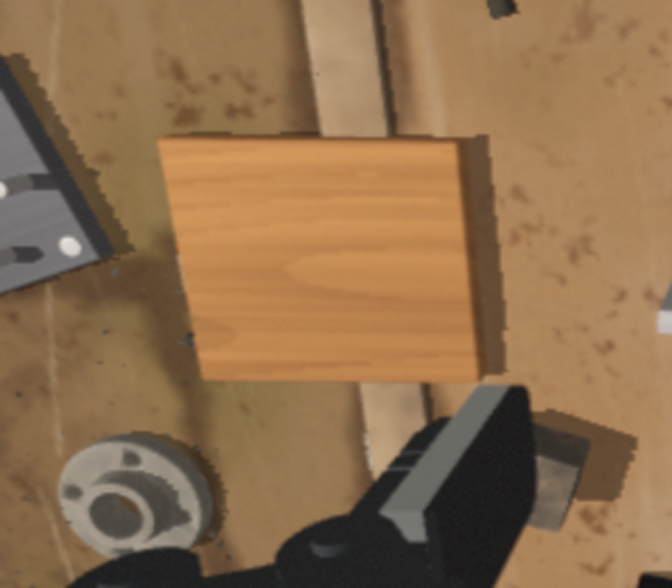

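```bash
python3 - <<'E'
from h import *
ci=dict(np.load('pics/wrist_1.npz'))
f=lambda p,z:onz(ci,(p[0]/4.2+210,p[1]/4.2+130),z)
P=[f(p,.09) for p in [(108,424),(105,457),(488,464),(485,496)]]
L=[f(p,.083) for p in [(294,235),(333,237),(288,305),(325,310)]]
B=[onz(ci,(p[0]/2.8,p[1]/2.8+120),.016) for p in [(160,140),(458,140),(478,382),(203,380)]]
for n,A in zip('PLB',(P,L,B)):
    A=np.array(A);print(n,A.round(4).tolist(),A.mean(0).round(4))
d=(P[0]+P[1]-P[2]-P[3])/2;print('plate len',np.linalg.norm(d),'dir',d/np.linalg.norm(d),np.degrees(np.arctan2(d[1],d[0])))
for c,z in [((278.9,233.3),.06),((287,191.5),.07)]:print(onz(ci,c,z))
for p in [(212,66),(445,92),(170,508),(390,530)]: print('vise',f(p,.01).round(3), f(p,.058).round(3))
E
```

```text
P [[0.5944, 0.2016, 0.09], [0.6064, 0.2, 0.09], [0.6092, 0.3301, 0.09], [0.621, 0.3295, 0.09]] [0.6077 0.2653 0.09  ]
L [[0.5308, 0.2645, 0.083], [0.5315, 0.2773, 0.083], [0.5548, 0.2624, 0.083], [0.5565, 0.2747, 0.083]] [0.5434 0.2697 0.083 ]
B [[0.5204, -0.0865, 0.016], [0.5207, 0.0807, 0.016], [0.6694, 0.0767, 0.016], [0.6678, -0.0901, 0.016]] [ 0.5946 -0.0048  0.016 ]
plate len 0.12987501600210907 dir [-0.1129704  -0.99359835  0.        ] -96.48657452977392
[0.61002481 0.26202063 0.06      ]
[0.54203833 0.2742615  0.07      ]
vise [0.484 0.233 0.01 ] [0.479 0.237 0.058]
vise [0.494 0.32  0.01 ] [0.487 0.315 0.058]
vise [0.662 0.212 0.01 ] [0.64  0.218 0.058]
vise [0.672 0.302 0.01 ] [0.649 0.299 0.058]
```

```bash
python3 - <<'E'
from look import *
s=r.get_state()
R=Rtool([0,0,-1],[.113,.9936,0])
for p in [(.5434,.2697,.16),(.5434,.2697,.067),(.5434-.0358,.2697+.0041,.067)]: print(row(s,p,R))
E
```

```text
[-0.0003, 0.054, 0.2484, -0.0, -0.0, 0.0698]
[-0.0003, 0.054, 0.3647, -0.0, -0.0, 0.0698]
[0.0047, 0.0092, 0.3647, -0.0, -0.0, 0.0698]
```

Emit:
play_rows([
  [0,0.054,0.1,0,0,0.07,85],
  [0,0.054,0.2,0,0,0.07,85],
  [0,0.054,0.25,0,0,0.07,85],
  [0,0.054,0.31,0,0,0.07,85],
  [0,0.054,0.34,0,0,0.07,50],
  [0,0.054,0.365,0,0,0.07,30],
  [0,0.054,0.365,0,0,0.07,30],
])

```text
t: 4.2
ee_pos: [0.5426, 0.2692, 0.0653]
orientation: [0.746, 0.666, -0.002, -0.0]
contact_force: [0.6, -0.2, 0.1]
grip_width: 0.373
```

```bash
python3 - <<'E'
from look import *
s=r.get_state();print(s['t'],s['ee_pos'],s['orientation'],s['contact_force'],s['grip_width'])
ci=look('2')
im=cv2.imread('pics/wrist_2.png')
for X in [(.5434,.2697,.083),(.6077,.2653,.09)]: print(proj(ci,X))
E
```

```text
4.2 [0.54256869 0.26919214 0.0652901 ] [ 7.46190235e-01  6.65730804e-01 -1.58806290e-03 -3.28281619e-04] [ 0.59534042 -0.19643758  0.12398041] 0.37255832625689406
[285.07997633 264.55086517]
[290.75072208 383.58454681]
```

View pics/wrist_2.png

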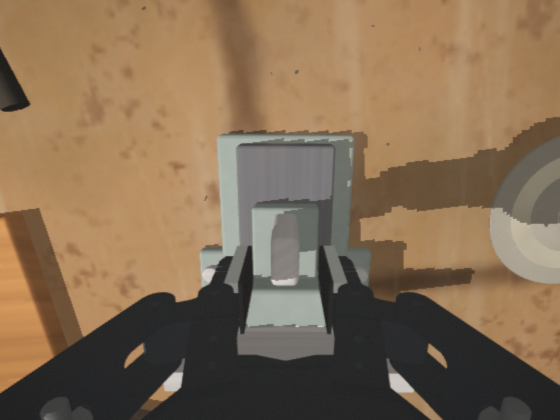

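Emit:
play_rows([
  [0,0,0,0,0,0,8],
  [0,0,0,0,0,0,8],
  [0,0,0,0,0,0,8],
  [0,0,0,0,0,0,8],
  [0,-0.01,0,0,0,0,8],
  [0,-0.02,0,0,0,0,8],
  [0,-0.03,0,0,0,0,8],
  [0,-0.04,0,0,0,0,8],
  [0,-0.047,0,0,0,0,8],
  [0,-0.047,0,0,0,0,8],
  [0,-0.047,0,0,0,0,8],
])

```text
t: 5.62
ee_pos: [0.5066, 0.274, 0.0668]
orientation: [0.746, 0.666, 0.0, 0.0]
contact_force: [-0.3, -0.5, 0.8]
grip_width: 0.097
```

```bash
python3 - <<'E'
from look import *
s=r.get_state();print(s['t'],s['ee_pos'],s['orientation'],s['contact_force'],s['grip_width'])
ci=look('3')
E
```

```text
5.625 [0.50655237 0.27401158 0.06681157] [7.46308333e-01 6.65600346e-01 1.95278778e-04 1.09774168e-04] [-0.31612303 -0.54002094  0.82624621] 0.09690910520356046
```

View pics/wrist_3.png

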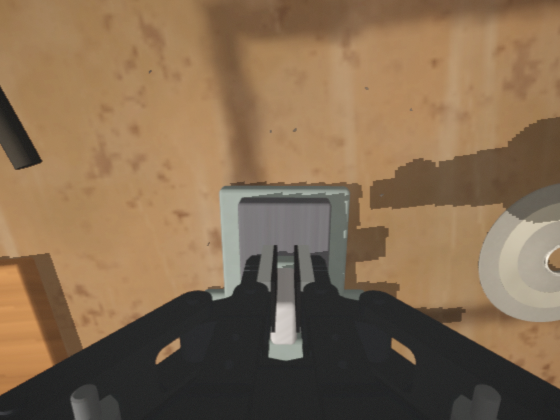

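```bash
python3 - <<'E'
from look import *
ci=look('3',['jaw_lug','vise_seat','plate_mid'],['side','scene'])
im=cv2.imread('pics/side_3.png')[180:300,220:380]; im2=cv2.imread('pics/scene_3.png')[180:300,200:360]
cv2.imwrite('pics/s3.png',cv2.resize(np.hstack([im,im2]),None,fx=2.5,fy=2.5,interpolation=cv2.INTER_CUBIC))
E
```

```text
side jaw_lug [([323.2, 241.3], 0.78)]
side vise_seat [([296.2, 240.3], 0.67)]
side plate_mid [([213.6, 240.5], 0.73), ([294.3, 241.8], 0.59), ([320.5, 243.9], 0.42)]
scene jaw_lug [([285.0, 253.8], 0.77)]
scene vise_seat [([266.6, 247.6], 0.62), ([268.5, 219.3], 0.26)]
scene plate_mid [([264.7, 243.0], 0.87), ([229.7, 249.7], 0.55)]
```

View pics/s3.png

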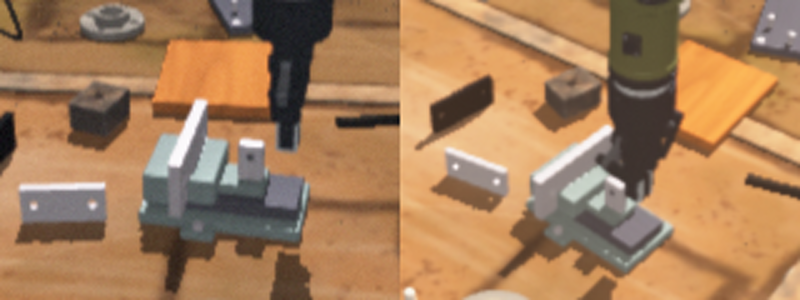

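```bash
python3 - <<'E'
from h import *
for n,ps in (('2',[(285,215),(285,285)]),('3',[(285,265),(285,345)])):
    ci=dict(np.load(f'pics/wrist_{n}.npz'))
    print([onz(ci,p,.083).round(4) for p in ps],[onz(ci,p,.043).round(4) for p in ps])
sd=dict(np.load('pics/side_3.npz'))
print(onz(sd,(220+252/2.5,180+142/2.5),.083))
E
python3 - <<'E'
import cv2
im=cv2.imread('pics/wrist_3.png')[180:360,180:390]
cv2.imwrite('pics/w3z.png',cv2.resize(im,None,fx=3.6,fy=3.3,interpolation=cv2.INTER_CUBIC))
im=cv2.imread('pics/side_3.png')[200:270,260:360]
cv2.imwrite('pics/s3z.png',cv2.resize(im,None,fx=7,fy=7,interpolation=cv2.INTER_CUBIC))
E
```

```text
[array([0.5184, 0.2725, 0.083 ]), array([0.5544, 0.2684, 0.083 ])] [array([0.5316, 0.2709, 0.043 ]), array([0.5778, 0.2656, 0.043 ])]
[array([0.5084, 0.2743, 0.083 ]), array([0.5548, 0.2689, 0.083 ])] [array([0.5289, 0.2719, 0.043 ]), array([0.5884, 0.2651, 0.043 ])]
[0.53988401 0.27203578 0.083     ]
```

View pics/w3z.png

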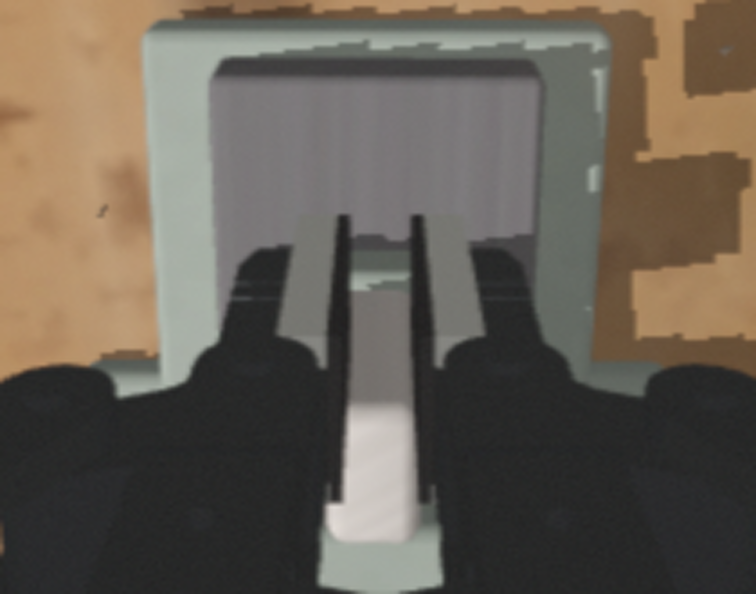

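View pics/s3z.png

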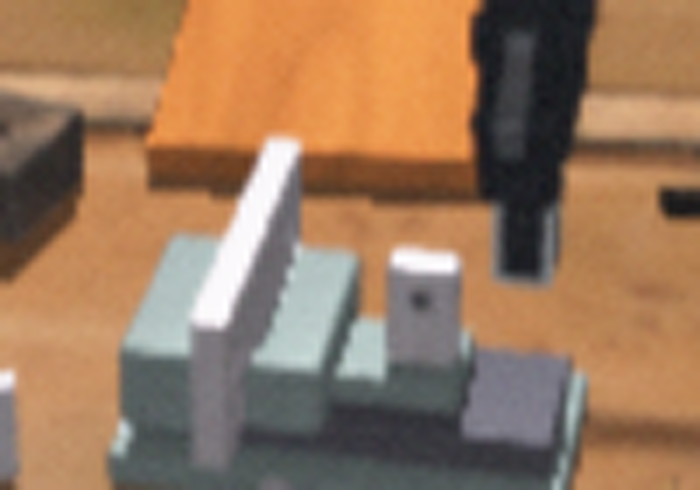

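```bash
python3 - <<'E'
from h import *
sd=dict(np.load('pics/side_3.npz'))
for z in (.03,.045,.055,.065,.075,.09): print(z,proj(sd,(.507,.274,z)).round(1))
E
```

```text
0.03 [333.5 255.6]
0.045 [333.6 250.6]
0.055 [333.7 247.3]
0.065 [333.8 243.9]
0.075 [334.  240.5]
0.09 [334.1 235.4]
```

Emit:
play_rows([
  [0,0,0,0,0,0,35],
  [0,0,0,0,0,0,35],
  [0,0.02,0.002,0,0,0,35],
  [0,0.046,0.004,0,0,0,35],
  [0,0.046,0.004,0,0,0,30],
  [0,0.046,0.004,0,0,0,0],
  [0,0.046,0.004,0,0,0,0],
  [0,0.046,0.004,0,0,0,0],
  [0,0.046,0.004,0,0,0,0],
  [0,0.046,0.004,0,0,0,0],
  [0,0.046,0.004,0,0,0,0],
])

```text
t: 7.45
ee_pos: [0.5416, 0.2691, 0.0637]
orientation: [0.746, 0.666, -0.001, -0.0]
contact_force: [-3.0, -3.0, 5.6]
grip_width: 0.127
```

```bash
python3 - <<'E'
from look import *
s=r.get_state();print(s['t'],s['ee_pos'],s['contact_force'],s['grip_width'])
look('4',[],['wrist','side','scene'])
im=cv2.imread('pics/side_4.png')[190:270,250:360];im2=cv2.imread('pics/scene_4.png')[190:270,240:350]
cv2.imwrite('pics/s4z.png',cv2.resize(np.vstack([im,im2]),None,fx=3.7,fy=3.7,interpolation=cv2.INTER_CUBIC))
im=cv2.imread('pics/wrist_4.png')[180:360,180:390]
cv2.imwrite('pics/w4z.png',cv2.resize(im,None,fx=3.6,fy=3.3,interpolation=cv2.INTER_CUBIC))
E
```

```text
7.45 [0.54161475 0.26911835 0.06367438] [-3.01550605 -3.02299762  5.58396249] 0.127182966759048
```

View pics/s4z.png

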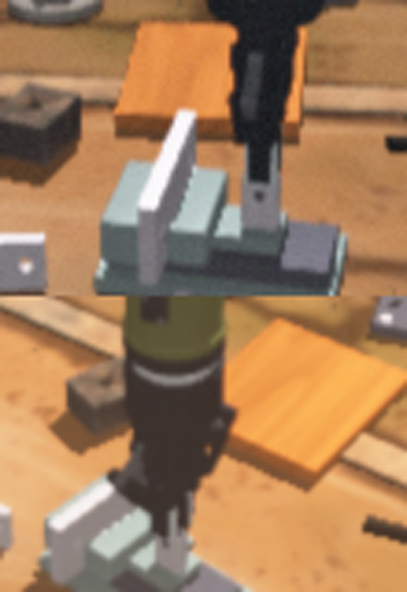

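View pics/w4z.png

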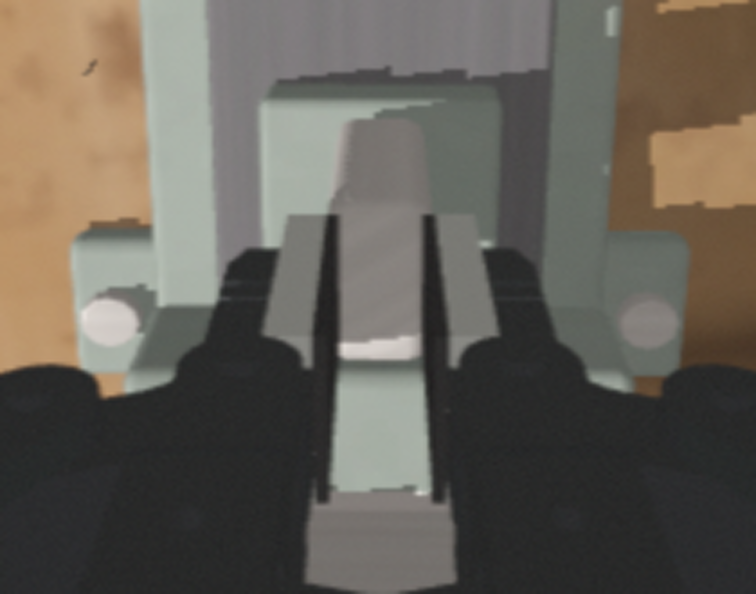

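Emit:
play_rows([
  [0,0,0,0,0,0,30],
  [0,0,0.005,0,0,0,30],
  [0,0.001,0.01,0,0,0,30],
  [0,0.001,0.01,0,0,0,30],
])

```text
t: 8.1
ee_pos: [0.5434, 0.2699, 0.055]
orientation: [0.746, 0.666, -0.0, -0.0]
contact_force: [0.7, -0.4, -0.4]
grip_width: 0.347
```

```bash
python3 - <<'E'
from look import *
s=r.get_state();print(s['t'],s['ee_pos'],s['contact_force'],s['grip_width'])
look('5',[],['side','scene'])
im=cv2.imread('pics/side_5.png')[200:270,260:360]
im2=cv2.imread('pics/scene_5.png')[200:270,240:340]
cv2.imwrite('pics/s5z.png',cv2.resize(np.hstack([im,im2]),None,fx=4,fy=4,interpolation=cv2.INTER_CUBIC))
E
```

```text
8.1 [0.54344724 0.26988866 0.05503979] [ 0.70985677 -0.42590393 -0.41321275] 0.34670232278184576
```

View pics/s5z.png

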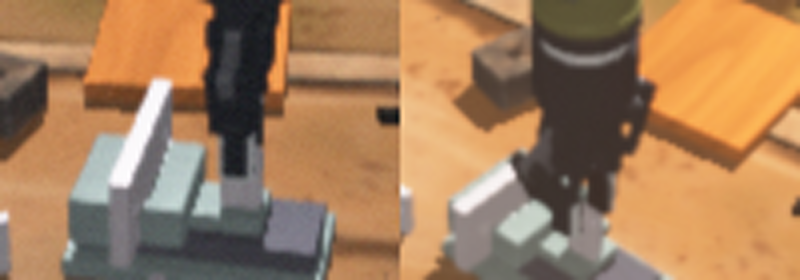

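```bash
python3 - <<'E'
from h import *
sd=dict(np.load('pics/side_5.npz'))
for z in (.04,.05,.06,.07,.08): print(z,proj(sd,(.5434,.285,z)).round(1),proj(sd,(.5434,.295,z)).round(1))
E
```

```text
0.04 [318.9 254. ] [318.7 256.3]
0.05 [319.  250.7] [318.8 252.9]
0.06 [319.  247.3] [318.8 249.6]
0.07 [319.1 243.9] [318.9 246.1]
0.08 [319.1 240.5] [318.9 242.7]
```

Emit:
play_rows([
  [0,0,0.004,0,0,0,30],
  [0,0,0.004,0,0,0,0],
  [0,0,0.004,0,0,0,0],
  [0,0,0.004,0,0,0,0],
  [0,0,0.004,0,0,0,0],
  [0,0,0.004,0,0,0,0],
  [0,-0.004,0.004,0,0,0,0],
  [0,-0.008,0.004,0,0,0,0],
  [0,-0.012,0.004,0,0,0,0],
])

```text
t: 9.32
ee_pos: [0.538, 0.2696, 0.0524]
orientation: [0.747, 0.665, 0.002, 0.002]
contact_force: [7.7, -3.9, -4.1]
grip_width: 0.148
```

```bash
python3 - <<'E'
from look import *
s=r.get_state();print(s['t'],s['ee_pos'],s['contact_force'],s['grip_width'])
look('6',[],['side','wrist'])
im=cv2.imread('pics/side_6.png')[200:270,260:360]
im2=cv2.imread('pics/wrist_6.png')[180:360,180:390]
cv2.imwrite('pics/s6z.png',np.hstack([cv2.resize(im,(400,280)),cv2.resize(im2,(400,280))]))
E
```

```text
9.325 [0.5379556  0.26961013 0.05239452] [ 7.74464562 -3.92051586 -4.1304262 ] 0.14768469756141597
```

View pics/s6z.png

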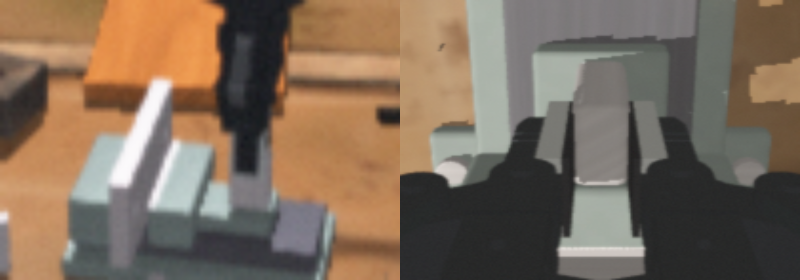

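Emit:
play_rows([
  [0,-0.004,0,0,0,0,0],
  [0,-0.008,0,0,0,0,0],
  [0,-0.012,0,0,0,0,0],
  [0,-0.016,0,0,0,0,0],
  [0,-0.02,0,0,0,0,0],
  [0,-0.024,0,0,0,0,0],
  [0,-0.028,0,0,0,0,0],
  [0,-0.032,0,0,0,0,0],
  [0,-0.036,0,0,0,0,0],
  [0,-0.036,0,0,0,0,0],
])

```text
t: 10.68
ee_pos: [0.5086, 0.2731, 0.0524]
orientation: [0.747, 0.665, 0.002, 0.002]
contact_force: [5.4, -4.2, -2.3]
grip_width: 0.143
```

```bash
python3 - <<'E'
from look import *
s=r.get_state();print(s['t'],s['ee_pos'],s['contact_force'],s['grip_width'])
look('7',[],['side','wrist'])
im=cv2.imread('pics/side_7.png')[200:270,260:360]
im2=cv2.imread('pics/wrist_7.png')[180:360,180:390]
cv2.imwrite('pics/s7z.png',np.hstack([cv2.resize(im,(400,280)),cv2.resize(im2,(400,280))]))
E
```

```text
10.675 [0.50855064 0.27308367 0.05237845] [ 5.43744854 -4.15241288 -2.30735312] 0.1429703147512845
```

View pics/s7z.png

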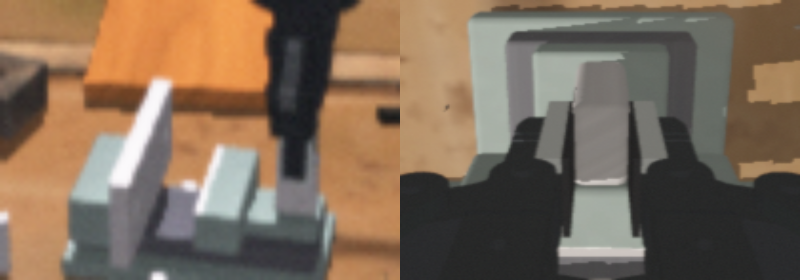

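Emit:
play_rows([
  [0,0,0,0,0,0,30],
  [0,0,0,0,0,0,40],
  [0,0,0,0,0,0,40],
  [0,0,-0.06,0,0,0,40],
  [0,0,-0.13,0,0,0,40],
  [0,0,-0.2,0,0,0,40],
  [0,0,-0.2,0,0,0,40],
])

```text
t: 11.65
ee_pos: [0.5078, 0.2766, 0.2171]
orientation: [0.746, 0.666, 0.005, 0.0]
contact_force: [0.1, 0.5, -0.8]
grip_width: 0.464
```

```bash
python3 - <<'E'
from look import *
s=r.get_state();print(s['t'],s['ee_pos'],s['contact_force'],s['grip_width'],np.round(s['joint_pos'],2))
look('8',[],['wrist'])
im2=cv2.imread('pics/wrist_8.png')[200:410,150:430]
cv2.imwrite('pics/w8z.png',cv2.resize(im2,None,fx=2.8,fy=2.8,interpolation=cv2.INTER_CUBIC))
E
```

```text
11.65 [0.507835   0.27662959 0.21711711] [ 0.06178258  0.49459885 -0.78191846] 0.46422561254730094 [-0.41  0.63 -0.29  1.72  0.23  0.82  0.66]
```

View pics/w8z.png

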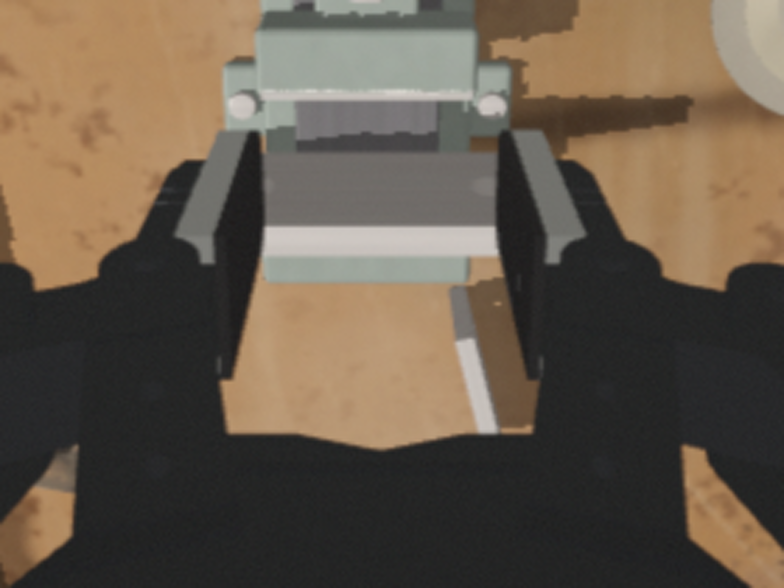

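```bash
python3 - <<'E'
from look import *
ci=dict(np.load('pics/wrist_8.npz'))
# plate top strip corners (front edge 227, back edge 255 at cols 264,498 hidden ends)
for p in [(264,227),(264,255),(498,227),(498,255)]:
    print(onz(ci,(150+p[0]/2.8,200+p[1]/2.8),.09).round(4))
s=r.get_state()
R=Rtool([0,0,-1],[-.9936,.113,0])
for p in [(.6077,.2653,.217),(.6077,.2653,.05)]: print(row(s,p,R))
E
```

```text
[0.5973 0.2269 0.09  ]
[0.6085 0.2252 0.09  ]
[0.6071 0.3096 0.09  ]
[0.6184 0.3088 0.09  ]
[0.002, 0.1274, -0.0027, 0.0035, 0.0001, -1.0002]
[0.0013, 0.1266, 0.2061, 0.0035, 0.0001, -1.0002]
```

Emit:
play_rows([
  [0.001,0.06,0,0,0,-1,50],
  [0.002,0.1275,0,0,0,-1,50],
  [0.002,0.1275,0,0,0,-1,50],
  [0.002,0.1275,0,0,0,-1,50],
  [0.002,0.1275,0,0,0,-1,50],
  [0.002,0.1275,0,0,0,-1,50],
  [0.002,0.1275,0,0,0,-1,50],
  [0.002,0.1275,0,0,0,-1,50],
  [0.002,0.1275,0,0,0,-1,50],
  [0.002,0.1275,0,0,0,-1,50],
  [0.002,0.1275,0.07,0,0,-1,50],
  [0.0015,0.127,0.12,0,0,-1,50],
  [0.0015,0.127,0.12,0,0,-1,50],
])

```text
t: 13.32
ee_pos: [0.6038, 0.2619, 0.1124]
orientation: [0.057, 0.998, -0.002, -0.003]
contact_force: [0.6, -0.0, 0.4]
grip_width: 0.591
```

```bash
python3 - <<'E'
from look import *
s=r.get_state();print(s['t'],s['ee_pos'],s['contact_force'],s['grip_width'],np.round(s['joint_pos'],2))
look('9',[],['wrist'])
R=Rtool([0,0,-1],[-.9936,.113,0])
for p in [(.6077,.2653,.05)]: print(row(s,p,R))
E
```

```text
13.325 [0.60376076 0.26186082 0.11241373] [ 0.62082012 -0.02066022  0.40015854] 0.5906363083151404 [-0.15  0.93 -0.65  1.52  0.65  0.93  2.01]
[-0.0049, 0.0052, 0.078, -0.0034, -0.0042, -0.0005]
```

View pics/wrist_9.png

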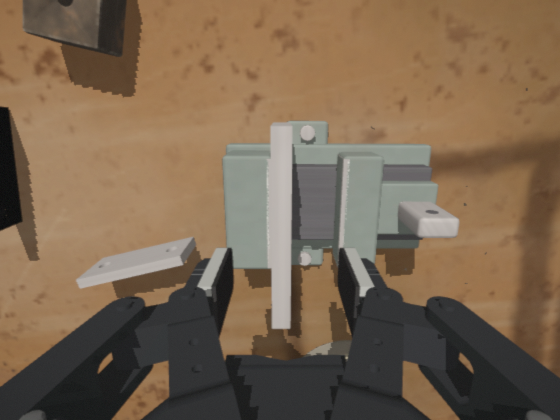

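Emit:
play_rows([
  [-0.005,0.005,0.04,-0.003,-0.004,0,50],
  [-0.005,0.005,0.078,-0.003,-0.004,0,50],
  [-0.005,0.005,0.078,-0.003,-0.004,0,50],
  [-0.005,0.005,0.078,-0.003,-0.004,0,0],
  [-0.005,0.005,0.078,-0.003,-0.004,0,0],
  [-0.005,0.005,0.078,-0.003,-0.004,0,0],
  [-0.005,0.005,0.078,-0.003,-0.004,0,0],
  [-0.005,0.005,0.078,-0.003,-0.004,0,0],
])

```text
t: 14.38
ee_pos: [0.6082, 0.2692, 0.0564]
orientation: [0.056, 0.998, 0.003, 0.002]
contact_force: [-7.6, -0.8, 8.5]
grip_width: 0.121
```

```bash
python3 - <<'E'
from look import *
s=r.get_state();print(s['t'],s['ee_pos'],s['contact_force'],s['grip_width'],np.round(s['joint_pos'],2))
look('10',[],['side','wrist'])
im=cv2.imread('pics/side_10.png')[200:270,260:360]
im2=cv2.imread('pics/wrist_10.png')[130:410,80:480]
cv2.imwrite('pics/s10z.png',np.hstack([cv2.resize(im,(400,280)),im2]))
E
```

```text
14.375 [0.60820335 0.26916501 0.05642203] [-7.64467077 -0.77844051  8.4905735 ] 0.12098153739662644 [-0.18  1.   -0.61  1.54  0.71  0.83  1.97]
```

View pics/s10z.png

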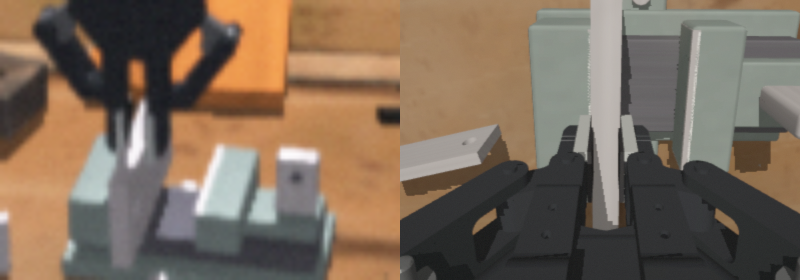

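Emit:
play_rows([
  [0,0,-0.01,0,0,0,0],
  [0,0,-0.03,0,0,0,0],
  [0,0,-0.06,0,0,0,0],
  [0,0,-0.1,0,0,0,0],
  [0,0,-0.14,0,0,0,0],
  [0,0,-0.18,0,0,0,0],
  [0,0,-0.22,0,0,0,0],
  [0,0,-0.22,0,0,0,0],
])

```text
t: 15.48
ee_pos: [0.6124, 0.2676, 0.2341]
orientation: [0.058, 0.998, 0.004, 0.007]
contact_force: [0.1, 0.1, -5.3]
grip_width: 0.124
```

```bash
python3 - <<'E'
from look import *
s=r.get_state();print(s['t'],s['ee_pos'],s['contact_force'],s['grip_width'],np.round(s['joint_pos'],2))
look('11',[],['side','wrist'])
im=cv2.imread('pics/side_11.png')[140:280,230:430]
im2=cv2.imread('pics/wrist_11.png')[130:410,80:480]
cv2.imwrite('pics/s11z.png',np.hstack([cv2.resize(im,(400,280)),im2]))
E
```

```text
15.475 [0.61241135 0.26764615 0.23408744] [ 0.13184536  0.13646578 -5.28417922] 0.12368955122935772 [-0.13  0.8  -0.72  1.4   0.55  1.13  2.1 ]
```

View pics/s11z.png

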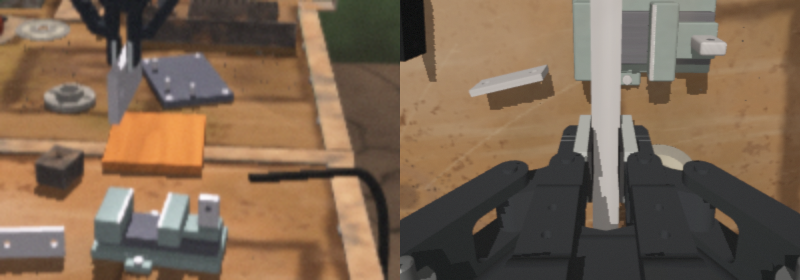

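```bash
python3 - <<'E'
from look import *
s=r.get_state()
for th in (30,55):
    t=np.radians(th)
    R=Rtool([np.sin(t),0,-np.cos(t)],[-np.cos(t),0,-np.sin(t)])
    print(th,row(s,(.60,-.005,.19),R))
E
```

```text
30 [-0.0258, -0.3378, 0.0486, -0.017, -0.3283, -0.0717]
55 [-0.0258, -0.3378, 0.0486, -0.033, -0.6057, -0.0682]
```

Emit:
play_rows([
  [-0.026,-0.07,0,0,0,-0.07,0],
  [-0.026,-0.14,0,-0.017,-0.33,-0.07,0],
  [-0.026,-0.21,0,-0.017,-0.33,-0.07,0],
  [-0.026,-0.27,0,-0.017,-0.33,-0.07,0],
  [-0.026,-0.338,0,-0.017,-0.33,-0.07,0],
  [-0.026,-0.338,0.03,-0.033,-0.606,-0.068,0],
  [-0.026,-0.338,0.048,-0.033,-0.606,-0.068,0],
  [-0.026,-0.338,0.048,-0.033,-0.606,-0.068,0],
  [-0.026,-0.338,0.048,-0.033,-0.606,-0.068,0],
])

```text
t: 16.7
ee_pos: [0.5982, -0.0104, 0.1858]
orientation: [0.002, 0.916, -0.039, 0.4]
contact_force: [0.1, -3.2, -7.9]
grip_width: 0.122
```

```bash
python3 - <<'E'
from look import *
s=r.get_state();print(s['t'],s['ee_pos'],s['contact_force'],s['grip_width'],np.round(s['joint_pos'],2))
print(Rn.from_quat(s['orientation']).as_matrix().round(3))
look('12',[],['side','scene'])
im=cv2.imread('pics/side_12.png')[110:250,200:400]
im2=cv2.imread('pics/scene_12.png')[110:250,220:420]
cv2.imwrite('pics/s12z.png',cv2.resize(np.hstack([im,im2]),None,fx=2,fy=2))
th=55
t=np.radians(th)
R=Rtool([np.sin(t),0,-np.cos(t)],[-np.cos(t),0,-np.sin(t)])
for z in (.08,.037): print(th,row(s,(.628,-.005,z),R))
E
```

```text
16.7 [ 0.59815333 -0.01042464  0.18580433] [ 0.12886543 -3.17129505 -7.94895466] 0.12248440751558519 [ 0.18  0.77 -0.6   2.5   2.51  1.06  0.51]
[[-0.68   0.035  0.732]
 [-0.028  0.997 -0.074]
 [-0.732 -0.071 -0.677]]
55 [0.0713, 0.0174, 0.1164, -0.0457, -0.087, 0.0209]
55 [0.1106, 0.0212, 0.1528, -0.0457, -0.087, 0.0209]
```

View pics/s12z.png

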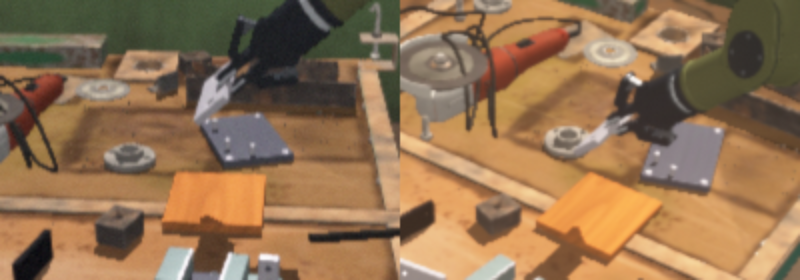

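Emit:
play_rows([
  [0.02,0.006,0.04,-0.04,-0.03,0.01,0],
  [0.04,0.01,0.08,-0.045,-0.06,0.02,0],
  [0.071,0.017,0.116,-0.045,-0.087,0.02,0],
  [0.071,0.017,0.116,-0.045,-0.087,0.02,0],
  [0.071,0.017,0.116,-0.045,-0.087,0.02,0],
])

```text
t: 17.42
ee_pos: [0.631, -0.0067, 0.084]
orientation: [-0.002, 0.886, -0.004, 0.463]
contact_force: [0.1, 0.5, -4.2]
grip_width: 0.124
```

```bash
python3 - <<'E'
from look import *
s=r.get_state();print(s['t'],s['ee_pos'],s['contact_force'],s['grip_width'],np.round(s['joint_pos'],2))
print(Rn.from_quat(s['orientation']).as_matrix().round(3))
look('13',[],['side','scene'])
im=cv2.imread('pics/side_13.png')[110:250,200:400]
im2=cv2.imread('pics/scene_13.png')[110:250,220:420]
cv2.imwrite('pics/s13z.png',cv2.resize(np.hstack([im,im2]),None,fx=2,fy=2))
R0=Rn.from_quat(s['orientation']).as_matrix()
for z in (.06,.05,.04,.035): print(row(s,(.628,-.005,z)))
print('lowest corner z', s['ee_pos'][2]+.0264*R0[2,2]+.006*R0[2,0])
E
```

```text
17.425 [ 0.63102763 -0.00674066  0.08401488] [ 0.08154812  0.46996189 -4.16386718] 0.12365207330634906 [ 0.22  1.18 -0.58  2.5   2.83  1.52  0.46]
[[-0.571  0.001  0.821]
 [-0.007  1.    -0.006]
 [-0.821 -0.009 -0.571]]
[0.0268, 0.0024, 0.014, 0.0, 0.0, 0.0]
[0.037, 0.0026, 0.0212, 0.0, 0.0, 0.0]
[0.0473, 0.0027, 0.0283, 0.0, 0.0, 0.0]
[0.0524, 0.0027, 0.0319, 0.0, 0.0, 0.0]
lowest corner z 0.06400738793734255
```

View pics/s13z.png

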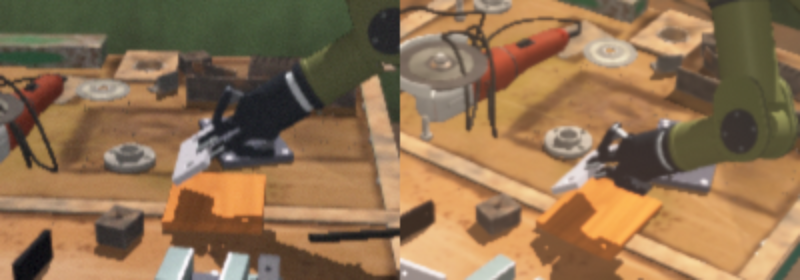

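Emit:
play_rows([
  [0.027,0.0024,0.014,0,0,0,0],
  [0.037,0.0026,0.021,0,0,0,0],
  [0.0445,0.0027,0.0262,0,0,0,0],
  [0.0495,0.0027,0.0297,0,0,0,0],
  [0.0495,0.0027,0.0297,0,0,0,0],
])

```text
t: 18.15
ee_pos: [0.6274, -0.0048, 0.0369]
orientation: [-0.001, 0.886, -0.003, 0.463]
contact_force: [0.1, -0.0, -3.7]
grip_width: 0.12
```

```bash
python3 - <<'E'
from look import *
s=r.get_state();print(s['t'],s['ee_pos'],s['contact_force'],s['grip_width'],np.round(s['joint_pos'],2))
R0=Rn.from_quat(s['orientation']).as_matrix()
print('lowest corner z', s['ee_pos'][2]+.0264*R0[2,2]+.006*R0[2,0],R0[:,2])
look('14',[],['side','scene'])
im=cv2.imread('pics/side_14.png')[130:250,220:380]
im2=cv2.imread('pics/scene_14.png')[130:250,240:400]
cv2.imwrite('pics/s14z.png',cv2.resize(np.hstack([im,im2]),None,fx=2.5,fy=2.5))
E
```

```text
18.15 [ 0.62735957 -0.00484293  0.03688182] [ 0.08252983 -0.01375508 -3.73793179] 0.11953004849052204 [ 0.21  1.3  -0.55  2.48  2.88  1.61  0.46]
lowest corner z 0.016887162593973284 [ 0.82109858 -0.00527933 -0.570762  ]
```

View pics/s14z.png

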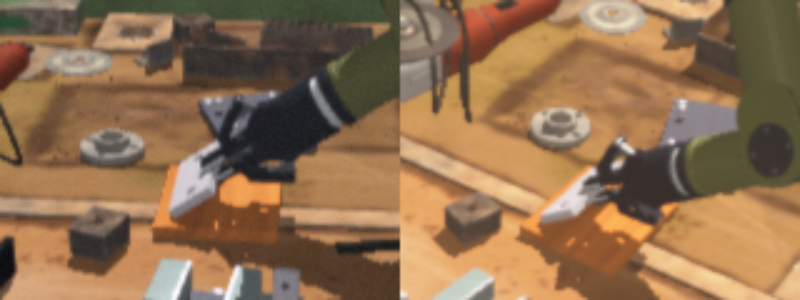

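Emit:
play_rows([
  [0.0012,0,0.0008,0,0,0,0],
  [0.0012,0,0.0008,0,0,0,25],
  [0.0012,0,0.0008,0,0,0,25],
  [0.0012,0,0.0008,0,0,0,25],
  [0.0012,0,0.0008,0,0,0,25],
  [0.036,0,-0.08,0,0,0,25],
  [0.045,0,-0.11,0,0,0,25],
  [0.0,0,-0.16,0,0,0,25],
  [-0.06,0,-0.18,0,0,0,25],
  [-0.1,0,-0.2,0,0,0,25],
])

```text
t: 19.5
ee_pos: [0.6051, 0.0409, 0.1059]
orientation: [0.011, 0.885, -0.025, 0.465]
contact_force: [0.9, -0.1, 0.6]
grip_width: 0.289
```

```bash
python3 - <<'E'
from look import *
s=r.get_state();print(s['t'],s['ee_pos'],s['contact_force'],s['grip_width'],np.round(s['joint_pos'],2))
look('15',['board_top','plate_mid'],['side','scene'])
im=cv2.imread('pics/side_15.png')[130:250,220:380]
im2=cv2.imread('pics/scene_15.png')[130:250,240:400]
cv2.imwrite('pics/s15z.png',cv2.resize(np.hstack([im,im2]),None,fx=2.5,fy=2.5))
E
```

```text
19.5 [0.60511216 0.04087945 0.10587937] [ 0.93546368 -0.05070693  0.55042436] 0.28913694845499277 [ 0.36  1.56 -1.47  2.56  2.46  2.09  1.12]
side board_top [([308.4, 210.1], 0.62)]
side plate_mid [([242.4, 261.0], 0.9), ([214.8, 242.8], 0.85), ([301.6, 205.5], 0.65)]
scene board_top [([319.1, 215.6], 0.67)]
scene plate_mid [([317.4, 210.7], 0.79), ([226.6, 223.4], 0.76), ([233.2, 247.4], 0.61)]
```

View pics/s15z.png

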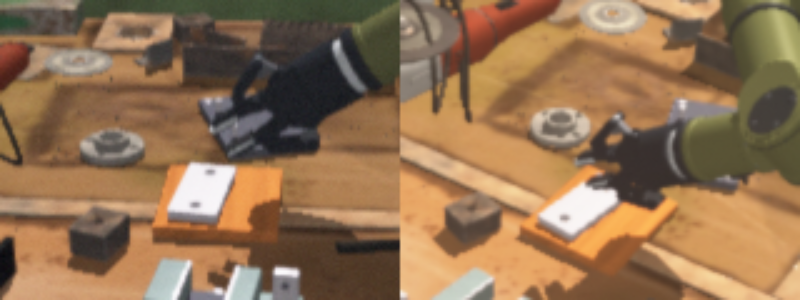

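```bash
python3 - <<'E'
from look import *
s=r.get_state()
t=np.radians(30)
print(row(s,(.57,0.02,.22),Rtool([np.sin(t),0,-np.cos(t)],[-np.cos(t),0,-np.sin(t)])))
print(row(s,(.53,-.06,.34),Rtool([0,0,-1],[-1,0,0])))
E
```

```text
[-0.0901, -0.0329, -0.1144, -0.0345, 0.2867, -0.0047]
[-0.1856, -0.14, -0.2345, -0.0331, 0.6199, -0.0139]
```

Emit:
play_rows([
  [-0.04,-0.015,-0.05,-0.017,0.1,0,25],
  [-0.07,-0.025,-0.09,-0.03,0.2,0,25],
  [-0.09,-0.033,-0.114,-0.034,0.287,0,25],
  [-0.12,-0.05,-0.15,-0.034,0.4,-0.01,25],
  [-0.15,-0.09,-0.19,-0.033,0.5,-0.014,25],
  [-0.18,-0.13,-0.23,-0.033,0.62,-0.014,25],
  [-0.186,-0.14,-0.2345,-0.033,0.62,-0.014,25],
  [-0.186,-0.14,-0.2345,-0.033,0.62,-0.014,25],
  [-0.186,-0.14,-0.2345,-0.033,0.62,-0.014,25],
])

```text
t: 20.92
ee_pos: [0.5318, -0.0613, 0.3399]
orientation: [0.002, 1.0, 0.001, 0.001]
contact_force: [0.0, 0.4, -0.5]
grip_width: 0.294
```

```bash
python3 - <<'E'
from look import *
s=r.get_state();print(s['t'],s['ee_pos'],s['contact_force'],s['grip_width'],np.round(s['joint_pos'],2))
print(Rn.from_quat(s['orientation']).as_matrix().round(3))
print(row(s,(.5,-.10,.36),Rtool([0,0,-1],[0,1,0])))
E
```

```text
20.925 [ 0.5318474  -0.06133643  0.3398938 ] [ 0.02323697  0.38744367 -0.49909999] 0.2939792095725323 [ 0.74  0.73 -1.37  1.63  0.73  1.4   2.42]
[[-1.     0.005  0.001]
 [ 0.005  1.     0.001]
 [-0.001  0.001 -1.   ]]
[0.0396, -0.0485, -0.0252, 0.0011, -0.0001, 0.9969]
```

Emit:
play_rows([
  [0.04,-0.0485,-0.025,0,0,1,85],
  [0.04,-0.0485,-0.025,0,0,1,85],
  [0.04,-0.0485,-0.025,0,0,1,85],
  [0.04,-0.0485,-0.025,0,0,1,85],
  [0.04,-0.0485,-0.025,0,0,1,85],
  [0.04,-0.0485,-0.025,0,0,1,85],
  [0.04,-0.0485,-0.025,0,0,1,85],
  [0.04,-0.0485,-0.025,0,0,1,85],
  [0.04,-0.0485,-0.025,0,0,1,85],
  [0.04,-0.0485,-0.025,0,0,1,85],
  [0.04,-0.0485,-0.025,0,0,1,85],
])

```text
t: 22.3
ee_pos: [0.4972, -0.0985, 0.3594]
orientation: [0.706, 0.708, -0.001, -0.0]
contact_force: [0.3, 0.2, -0.3]
grip_width: 0.994
```

```bash
python3 - <<'E'
from look import *
s=r.get_state();print(s['t'],s['ee_pos'],np.round(s['joint_pos'],2))
look('16',['fixture_home','side_pin_a','end_pin','plate_mid','board_top'],['wrist'])
E
```

```text
22.3 [ 0.4972411  -0.09845047  0.35936476] [ 0.72  0.5  -0.99  1.67  0.44  1.21  1.2 ]
wrist fixture_home []
wrist side_pin_a [([173.2, 232.0], 0.6)]
wrist end_pin [([238.2, 188.9], 0.75)]
wrist plate_mid [([343.8, 230.6], 0.94), ([514.2, 291.5], 0.94)]
wrist board_top [([341.6, 218.4], 0.79)]
```

View pics/wrist_16.png

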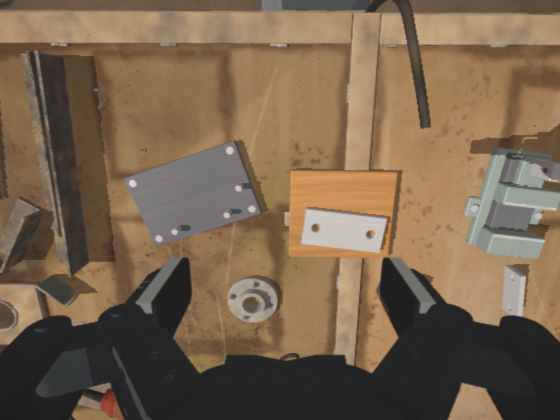

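Plate lies flat on the board at about (344,230). The fixture is at (195,192), with four corner screws and three pins near (238,188), (227,214) and (175,232). I'll enlarge it.

```bash
python3 - <<'E'
import cv2
im=cv2.imread('pics/wrist_16.png')
cv2.imwrite('pics/w16a.png',cv2.resize(im[130:255,115:275],None,fx=4.8,fy=4.8,interpolation=cv2.INTER_CUBIC))
cv2.imwrite('pics/w16b.png',cv2.resize(im[160:265,280:405],None,fx=5,fy=5,interpolation=cv2.INTER_CUBIC))
E
```

```text
(no output)
```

View pics/w16a.png

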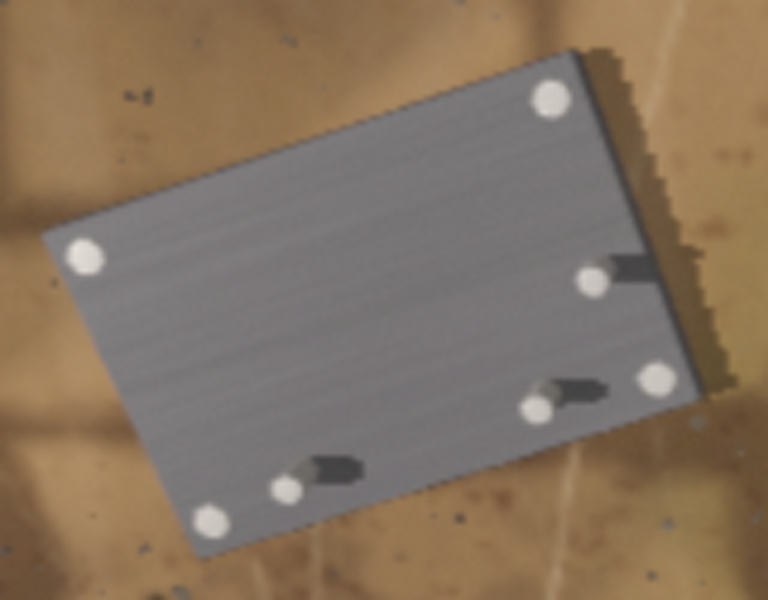

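View pics/w16b.png

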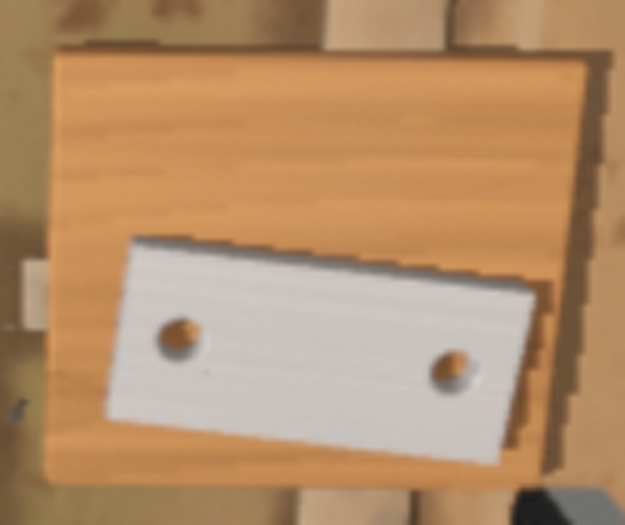

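```bash
python3 - <<'E'
from h import *
ci=dict(np.load('pics/wrist_16.npz'))
f=lambda p,z:onz(ci,(p[0]/4.8+115,p[1]/4.8+130),z)
a,b,e=[f(p,.032) for p in [(287,489),(537,409),(593,281)]]
print('pins',a.round(4),b.round(4),e.round(4),np.linalg.norm(b-a))
# fit fixture: local a(35,-53) b(35,37) e(0,70)
L=np.array([[.035,-.053],[.035,.037],[0,.07]]);W=np.array([a,b,e])[:,:2]
C=[f(p,.014) for p in [(42,233),(576,52),(705,400),(202,557)]]
LC=np.array([[-.0705,-.103],[-.0705,.087],[.0545,.087],[.0545,-.103]])
def fit(L,W):
    l=L-L.mean(0);w=W-W.mean(0);H=l.T@w;th=np.arctan2(H[0,1]-H[1,0],H[0,0]+H[1,1])
    R=np.array([[np.cos(th),-np.sin(th)],[np.sin(th),np.cos(th)]]);t=W.mean(0)-R@L.mean(0);return th,t,(L@R.T+t-W)
print(fit(L,W));print(fit(LC,np.array(C)[:,:2]))
P=np.array([onz(ci,(p[0]/5+280,p[1]/5+160),.028) for p in [(132,240),(535,292),(498,463),(106,418)]])[:,:2]
LP=np.array([[-.03,-.065],[-.03,.065],[.03,.065],[.03,-.065]])
print('plate',P.round(4),fit(LP,P))
B=np.array([onz(ci,(p[0]/5+280,p[1]/5+160),.016) for p in [(55,50),(588,58),(543,480),(45,485)]])[:,:2]
print('board',B.round(4),B.mean(0))
E
```

```text
pins [ 0.6168 -0.2758  0.032 ] [ 0.5883 -0.1905  0.032 ] [ 0.5448 -0.1703  0.032 ] 0.08995361452103252
(np.float64(0.32211132759324823), array([ 0.56688807, -0.23667054]), array([[ 2.32461997e-05, -4.73649322e-05],
       [ 3.54574907e-05,  5.61557694e-06],
       [-5.87036905e-05,  4.17493553e-05]]))
(np.float64(0.3217945801895352), array([ 0.56693896, -0.23532396]), array([[-0.00061946, -0.00019542],
       [-0.00110075,  0.00045252],
       [ 0.00016141,  0.00072601],
       [ 0.0015588 , -0.00098311]]))
plate [[ 0.5773 -0.0643]
 [ 0.5944  0.0653]
 [ 0.6543  0.0585]
 [ 0.6385 -0.0716]] (np.float64(-0.12429542984351172), array([ 0.61612781, -0.00302164]), array([[ 1.00359010e-03,  5.06303706e-04],
       [-1.63047126e-05, -1.09163358e-04],
       [-3.29828222e-04, -7.38496339e-04],
       [-6.57457166e-04,  3.41355991e-04]]))
board [[ 0.5185 -0.089 ]
 [ 0.5207  0.0789]
 [ 0.6661  0.0782]
 [ 0.6684 -0.0913]] [ 0.59343755 -0.00581202]
```

```bash
python3 - <<'E'
from look import *
s=r.get_state()
R=Rtool([0,0,-1],[.9923,-.124,0])
Rh=Rtool([0,0,-1],[np.cos(.6),np.sin(.6),0])
print(row(s,(.59,-.02,.26),Rh))
print(row(s,(.6161,-.003,.13),R))
E
```

```text
[0.0981, 0.1148, 0.1254, -0.0001, 0.0001, 0.6183]
[0.1194, 0.1474, 0.2879, -0.0001, 0.0001, 1.0794]
```

Emit:
play_rows([
  [0.03,0.04,0.03,0,0,0.2,82],
  [0.06,0.07,0.06,0,0,0.4,82],
  [0.1,0.115,0.1,0,0,0.6,82],
  [0.119,0.147,0.125,0,0,1,82],
  [0.119,0.147,0.15,0,0,1,82],
  [0.119,0.147,0.18,0,0,1,82],
  [0.119,0.147,0.22,0,0,1,82],
  [0.119,0.147,0.24,0,0,1,82],
  [0.119,0.147,0.24,0,0,1,82],
  [0.119,0.147,0.24,0,0,1,82],
  [0.119,0.147,0.24,0,0,1,82],
])

```text
t: 23.98
ee_pos: [0.6161, -0.0032, 0.1687]
orientation: [1.0, 0.001, 0.0, -0.0]
contact_force: [-0.1, -0.5, 0.1]
grip_width: 0.958
```

```bash
python3 - <<'E'
from look import *
s=r.get_state();print(s['t'],s['ee_pos'],np.round(s['joint_pos'],2),s['grip_width'])
look('17',['plate_mid'],['wrist'])
R=Rtool([0,0,-1],[.9923,-.124,0])
for z in (.06,.045): print(row(s,(.6161,-.003,z),R))
E
```

```text
23.975 [ 0.61611581 -0.00317047  0.16866098] [ 0.15  0.75 -0.4   1.63  0.37  0.83 -0.4 ] 0.9582037582303503
wrist plate_mid [([285.5, 185.5], 0.68)]
[-0.0001, -0.0002, 0.1358, -0.0002, -0.0002, 0.0801]
[-0.0001, -0.0002, 0.1546, -0.0002, -0.0002, 0.0801]
```

View pics/wrist_17.png

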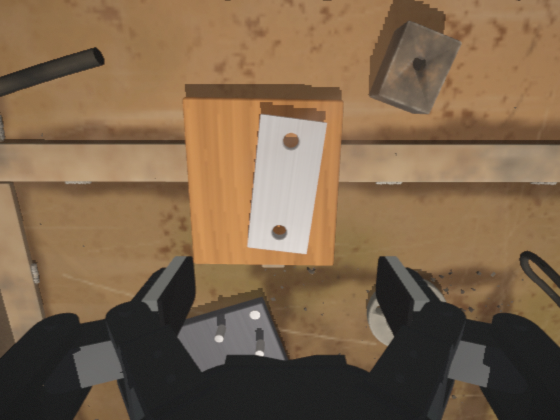

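```bash
python3 - <<'E'
from h import *
ci=dict(np.load('pics/wrist_17.npz'))
P=np.array([onz(ci,p,.028) for p in [(262,115),(326,124),(306,254),(248,247)]])[:,:2];print(P,P.mean(0))
d=(P[0]+P[1]-P[2]-P[3])/2;print(np.linalg.norm(d),np.degrees(np.arctan2(d[1],d[0])))
E
```

```text
[[ 0.59582148  0.0635302 ]
 [ 0.65336026  0.05577382]
 [ 0.63781265 -0.07228562]
 [ 0.57929537 -0.06461791]] [ 0.61657244 -0.00439988]
0.12910367412202883 82.86446529991476
```

Emit:
play_rows([
  [0,0,0.05,0,0,0.08,82],
  [0,0,0.1,0,0,0.08,82],
  [0,0,0.136,0,0,0.08,82],
  [0,0,0.146,0,0,0.08,82],
  [0,0,0.155,0,0,0.08,82],
  [0,0,0.155,0,0,0.08,82],
])

```text
t: 24.82
ee_pos: [0.6163, -0.0033, 0.045]
orientation: [0.998, -0.063, 0.0, -0.0]
contact_force: [0.1, -0.4, -0.2]
grip_width: 0.959
```

```bash
python3 - <<'E'
from look import *
s=r.get_state();print(s['t'],s['ee_pos'],np.round(s['joint_pos'],2),s['grip_width'],s['contact_force'])
look('18',[],['wrist','side'])
im=cv2.imread('pics/side_18.png')[160:260,220:380]
im2=cv2.imread('pics/wrist_18.png')[110:390,60:500]
cv2.imwrite('pics/s18z.png',np.hstack([cv2.resize(im,(448,280)),im2[:,:350]]))
cv2.imwrite('pics/s18z.png',np.hstack([cv2.resize(im,(360,280)),im2]))
E
```

```text
24.825 [ 0.61631462 -0.00327501  0.04503054] [ 0.09  0.92 -0.29  1.71  0.42  0.58 -0.58] 0.958801897327765 [ 0.10312241 -0.44369207 -0.18305531]
```

View pics/s18z.png

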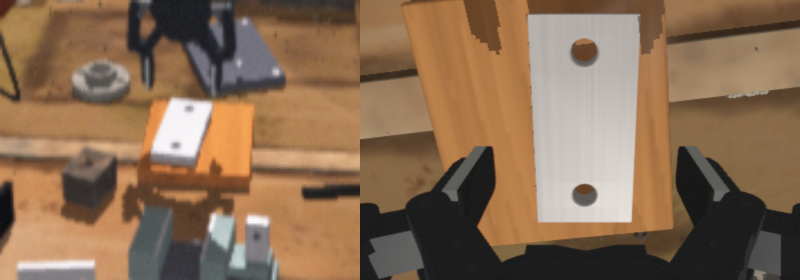

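```bash
python3 - <<'E'
from h import *
sd=dict(np.load('pics/side_18.npz'))
for x in (.572,.66):
  for z in (.016,.03,.05,.07,.09): print(x,z,proj(sd,(x,-.003,z)).round(1))
w=dict(np.load('pics/wrist_18.npz'))
E
```

```text
0.572 0.016 [314.2 208.4]
0.572 0.03 [314.2 204.4]
0.572 0.05 [314.3 198.6]
0.572 0.07 [314.3 192.8]
0.572 0.09 [314.4 186.9]
0.66 0.016 [286.2 207.4]
0.66 0.03 [286.1 203.4]
0.66 0.05 [285.9 197.7]
0.66 0.07 [285.8 191.9]
0.66 0.09 [285.7 186.1]
```

Emit:
play_rows([
  [0,0,0.02,0,0,0,72],
  [0,0,0.04,0,0,0,68],
  [0,0,0.05,0,0,0,68],
  [0,0,0.05,0,0,0,68],
])

```text
t: 25.42
ee_pos: [0.615, -0.0033, 0.0033]
orientation: [0.998, -0.063, -0.001, 0.0]
contact_force: [0.2, 0.1, 0.2]
grip_width: 0.796
```

```bash
python3 - <<'E'
from look import *
s=r.get_state();print(s['t'],s['ee_pos'],s['grip_width'],s['contact_force'])
look('19',[],['wrist','side'])
im=cv2.imread('pics/side_19.png')[180:230,260:340]
im2=cv2.imread('pics/wrist_19.png')[110:390,60:500]
cv2.imwrite('pics/s19z.png',np.hstack([cv2.resize(im,(400,250),interpolation=cv2.INTER_CUBIC),im2[30:,:400]]))
E
```

```text
25.425 [ 0.61497069 -0.00326003  0.0032629 ] 0.7963395368803502 [0.2321384  0.09002855 0.24253051]
```

View pics/s19z.png

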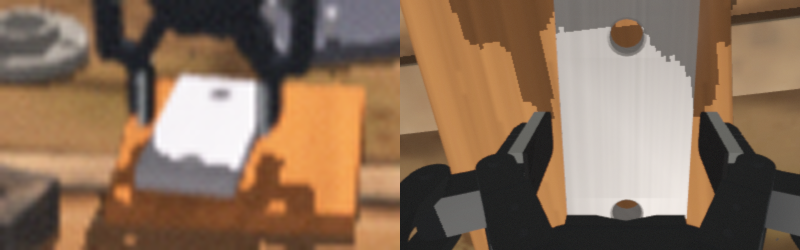

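Emit:
play_rows([
  [0.001,0,0.003,0,0,0,68],
  [0.001,0,0.003,0,0,0,50],
  [0.001,0,0.003,0,0,0,30],
  [0.001,0,0.003,0,0,0,0],
  [0.001,0,0.003,0,0,0,0],
  [0.001,0,0.003,0,0,0,0],
])

```text
t: 26.28
ee_pos: [0.6161, -0.0034, 0.0028]
orientation: [0.998, -0.063, -0.0, 0.0]
contact_force: [-1.9, -0.3, 5.4]
grip_width: 0.67
```

```bash
python3 - <<'E'
from look import *
s=r.get_state();print(s['t'],s['ee_pos'],s['grip_width'],s['contact_force'])
look('20',[],['wrist','side'])
im=cv2.imread('pics/side_20.png')[180:230,260:340]
im2=cv2.imread('pics/wrist_20.png')[110:390,60:500]
cv2.imwrite('pics/s20z.png',np.hstack([cv2.resize(im,(400,250),interpolation=cv2.INTER_CUBIC),im2[30:,:400]]))
E
```

```text
26.275 [ 0.6161285  -0.00336381  0.00283598] 0.670096851717396 [-1.92270541 -0.29144746  5.4313008 ]
```

View pics/s20z.png

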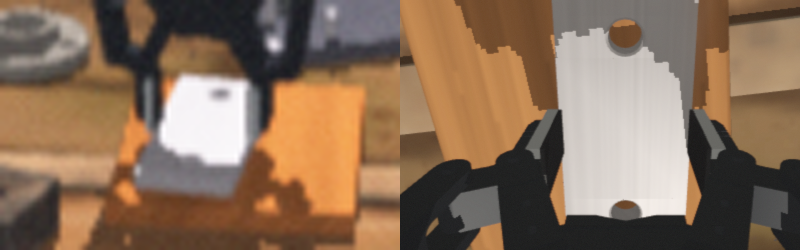

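```bash
python3 - <<'E'
from look import *
s=r.get_state()
R=Rtool([0,0,-1],[.9486,.3165,0])
for z in (.08,.03): print(row(s,(.5622,-.2446,z),R))
E
```

```text
[-0.0293, 0.3076, -0.0963, 0.0002, 0.0005, -0.2849]
[-0.0292, 0.3076, -0.0338, 0.0002, 0.0005, -0.2849]
```

Emit:
play_rows([
  [0,0,-0.02,0,0,0,0],
  [0,0,-0.05,0,0,0,0],
  [0,0,-0.096,0,0,0,0],
  [-0.008,0.05,-0.11,0,0,-0.1,0],
  [-0.016,0.11,-0.11,0,0,-0.2,0],
  [-0.02,0.17,-0.11,0,0,-0.285,0],
  [-0.025,0.23,-0.1,0,0,-0.285,0],
  [-0.029,0.28,-0.096,0,0,-0.285,0],
  [-0.029,0.3076,-0.096,0,0,-0.285,0],
  [-0.029,0.3076,-0.096,0,0,-0.285,0],
  [-0.029,0.3076,-0.096,0,0,-0.285,0],
])

```text
t: 27.75
ee_pos: [0.5631, -0.2433, 0.0791]
orientation: [0.987, 0.161, 0.0, -0.001]
contact_force: [0.3, 0.7, -5.0]
grip_width: 0.673
```

```bash
python3 - <<'E'
from look import *
s=r.get_state();print(s['t'],s['ee_pos'],s['grip_width'],s['contact_force'],np.round(s['joint_pos'],2))
look('21',[],['wrist','side'])
im=cv2.imread('pics/side_21.png')[140:220,260:380]
im2=cv2.imread('pics/wrist_21.png')[110:390,60:500]
cv2.imwrite('pics/s21z.png',np.hstack([cv2.resize(im,(360,280),interpolation=cv2.INTER_CUBIC),im2]))
R=Rtool([0,0,-1],[.9486,.3165,0])
for z in (.02,.006,.001): print(row(s,(.5622,-.2446,z),R))
E
```

```text
27.75 [ 0.56306106 -0.24325811  0.079142  ] 0.6732437626861375 [ 0.31755543  0.69983538 -5.04260558] [ 0.6   0.89 -0.48  1.7   0.59  0.7   0.13]
[-0.0016, 0.0013, 0.0739, -0.0007, -0.0004, 0.0007]
[-0.0016, 0.0014, 0.0914, -0.0007, -0.0004, 0.0007]
[-0.0016, 0.0014, 0.0977, -0.0007, -0.0004, 0.0007]
```

View pics/s21z.png

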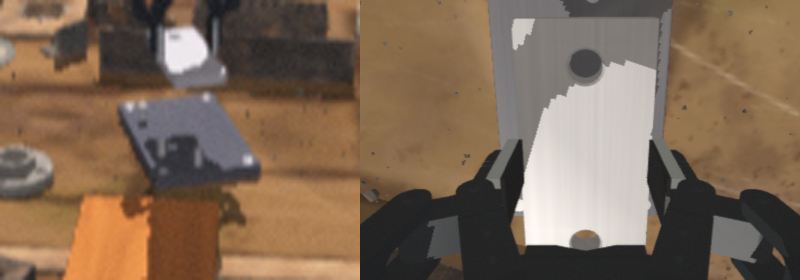

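```bash
python3 - <<'E'
from look import *
ci=dict(np.load('pics/wrist_21.npz'))
im=cv2.imread('pics/wrist_21.png')[110:370,170:400]
cv2.imwrite('pics/w21z.png',cv2.resize(im,None,fx=2.3,fy=2.3,interpolation=cv2.INTER_CUBIC))
E
```

View pics/w21z.png

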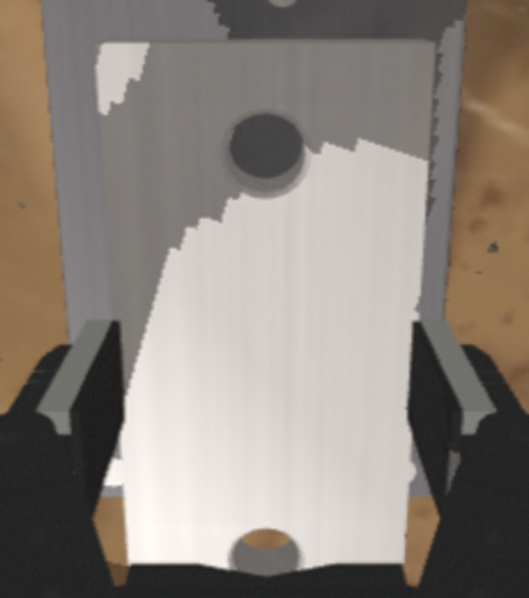

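```bash
python3 - <<'E'
from look import *
ci=dict(np.load('pics/wrist_21.npz'))
# top-left (98,43) top-right (434,41) hole far centre (266,147) near hole ~ (265,560)
for n,p in dict(tl=(98,43),tr=(434,41),h1=(266,147)).items():
    X=onz(ci,(170+p[0]/2.3,110+p[1]/2.3),.1043)[:2]
    th=.322;Rm=np.array([[np.cos(th),-np.sin(th)],[np.sin(th),np.cos(th)]])
    print(n,X.round(4),'rel TCP in fixture axes',(Rm.T@(X-[.5631,-.2433])).round(4),'rel home',(Rm.T@(X-[.5669,-.2367])).round(4))
E
```

```text
tl [ 0.5152 -0.1914] rel TCP in fixture axes [-0.029   0.0643] rel home [-0.0347  0.0593]
tr [ 0.5711 -0.1724] rel TCP in fixture axes [0.03   0.0647] rel home [0.0243 0.0597]
h1 [ 0.5491 -0.1997] rel TCP in fixture axes [0.0005 0.0458] rel home [-0.0052  0.0408]
```

Emit:
play_rows([
  [-0.001,0.001,0.03,-0.0007,0,0,0],
  [-0.0015,0.0013,0.06,-0.0007,0,0,0],
  [-0.0015,0.0013,0.074,-0.0007,0,0,0],
  [-0.0015,0.0013,0.085,-0.0007,0,0,0],
  [-0.0015,0.0013,0.091,-0.0007,0,0,0],
  [-0.0015,0.0013,0.0955,-0.0007,0,0,0],
  [-0.0015,0.0013,0.0955,-0.0007,0,0,0],
])

```text
t: 28.72
ee_pos: [0.5621, -0.2461, 0.0026]
orientation: [0.987, 0.16, 0.0, 0.001]
contact_force: [0.8, -0.3, -5.3]
grip_width: 0.675
```

```bash
python3 - <<'E'
from look import *
s=r.get_state();print(s['t'],s['ee_pos'],s['grip_width'],s['contact_force'],s['ft_torque'])
R=Rtool([0,0,-1],[.9486,.3165,0])
print(row(s,(.5669,-.2367,s['ee_pos'][2]),R))
look('22',[],['wrist','side'])
im=cv2.imread('pics/side_22.png')[140:220,260:380]
im2=cv2.imread('pics/wrist_22.png')[90:370,60:500]
cv2.imwrite('pics/s22z.png',np.hstack([cv2.resize(im,(360,280),interpolation=cv2.INTER_CUBIC),im2]))
E
```

```text
28.725 [ 0.56208464 -0.2460642   0.00258375] 0.6745824165896981 [ 0.82044647 -0.34255552 -5.2584083 ] [-0.01848975  0.04009099 -0.02412334]
[0.0094, -0.0092, -0.0, 0.0008, 0.0, 0.0]
```

View pics/s22z.png

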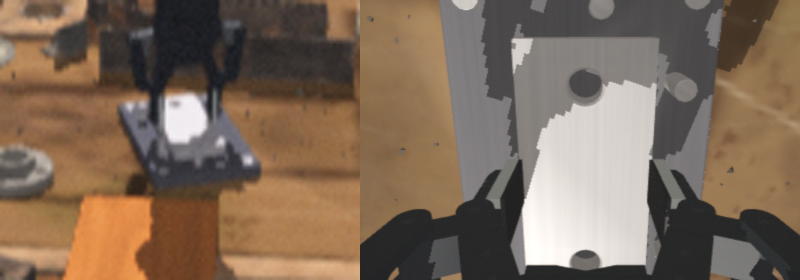

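Emit:
play_rows([
  [0,0,0.002,0,0,0,0],
  [0.003,-0.003,0.0025,0,0,0,0],
  [0.006,-0.006,0.0025,0,0,0,0],
  [0.0085,-0.008,0.0025,0,0,0,0],
  [0.0105,-0.009,0.0025,0,0,0,0],
  [0.0105,-0.0105,0.0025,0,0,0,0],
  [0.0105,-0.0105,0.0025,0,0,0,0],
])

```text
t: 29.7
ee_pos: [0.5664, -0.2386, 0.0009]
orientation: [0.987, 0.16, -0.001, 0.003]
contact_force: [-3.4, -7.6, 3.1]
grip_width: 0.672
```

```bash
python3 - <<'E'
from look import *
s=r.get_state();print(s['t'],s['ee_pos'],s['grip_width'],s['contact_force'],s['ft_torque'])
R=Rtool([0,0,-1],[.9486,.3165,0])
f=s['contact_force'];print('force fix x,y',f[0]*.9486+f[1]*.3165,-f[0]*.3165+f[1]*.9486)
print(row(s,(.5669,-.2367,s['ee_pos'][2]),R))
look('23',[],['wrist'])
im2=cv2.imread('pics/wrist_23.png')[80:340,160:420]
cv2.imwrite('pics/w23z.png',cv2.resize(im2,None,fx=2.2,fy=2.2))
E
```

```text
29.7 [ 0.5663855  -0.23864378  0.00094213] 0.6722533278899656 [-3.4155087  -7.58292758  3.14575098] [-1.56895969  0.66080965  0.03838388]
force fix x,y -5.639948128734018 -6.112156596039721
[0.0014, -0.0021, -0.0, 0.0031, 0.0019, -0.001]
```

View pics/w23z.png

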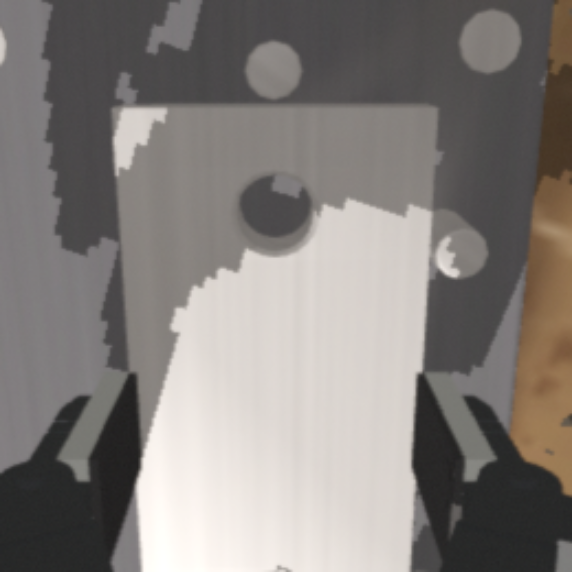

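Emit:
play_rows([
  [0.001,-0.001,0,0,0,0,0],
  [0.002,-0.003,0,0,0,0,0],
  [0.002,-0.004,0,0,0,0,0],
  [0.002,-0.004,0,0,0,0,0],
])

```text
t: 30.25
ee_pos: [0.5663, -0.2384, 0.001]
orientation: [0.987, 0.159, -0.002, 0.005]
contact_force: [-4.2, -12.3, 2.9]
grip_width: 0.674
```

```bash
cat > chk.py <<'E'
from look import *
def st():
    s=r.get_state();print(s['t'],s['ee_pos'].round(4),round(s['grip_width'],3),s['contact_force'].round(1),s['ft_torque'].round(2))
    f=s['contact_force'];print('force fix x,y',f[0]*.9486+f[1]*.3165,-f[0]*.3165+f[1]*.9486)
    d=s['ee_pos'][:2]-[.5669,-.2367];print('TCP rel home mm',1000*(d[0]*.9486+d[1]*.3165),1000*(-d[0]*.3165+d[1]*.9486))
    return s
E
python3 - <<'E'
from chk import *
st()
look('24',[],['wrist'])
im2=cv2.imread('pics/wrist_24.png')[80:340,160:420]
cv2.imwrite('pics/w24z.png',cv2.resize(im2,None,fx=2.2,fy=2.2))
E
```

```text
30.25 [ 0.5663 -0.2384  0.001 ] 0.674 [ -4.2 -12.3   2.9] [-2.54  0.74  0.01]
force fix x,y -7.844207708114993 -10.333431353104674
TCP rel home mm -1.0977347302472356 -1.4040582812923448
```

View pics/w24z.png

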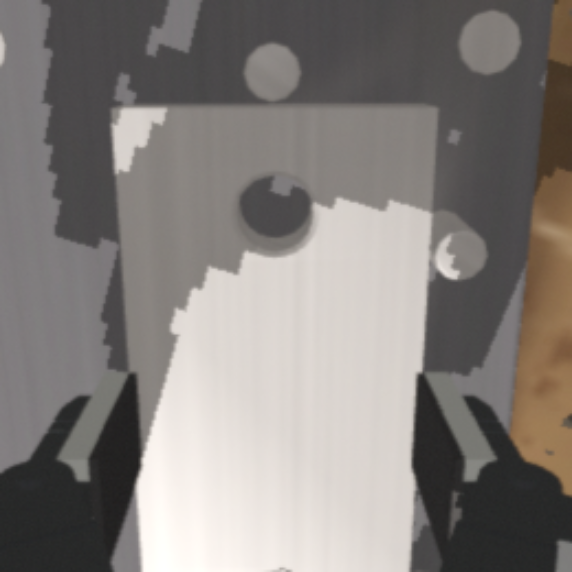

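Emit:
play_rows([
  [-0.001,0.002,0,0,0,0,0],
  [-0.001,0.002,0,0,0,0,72],
  [-0.001,0.002,0,0,0,0,76],
  [-0.001,0.002,0,0,0,0,76],
  [-0.001,0.002,-0.03,0,0,0,76],
  [-0.001,0.002,-0.07,0,0,0,76],
  [-0.001,0.002,-0.11,0,0,0,76],
  [-0.001,0.002,-0.11,0,0,0,76],
])

```text
t: 31.3
ee_pos: [0.57, -0.233, 0.091]
orientation: [0.987, 0.161, 0.003, 0.001]
contact_force: [0.0, 0.1, -1.4]
grip_width: 0.89
```

```bash
python3 - <<'E'
from chk import *
st()
look('25',[],['wrist'])
im2=cv2.imread('pics/wrist_25.png')[60:320,160:420]
cv2.imwrite('pics/w25z.png',cv2.resize(im2,None,fx=2.2,fy=2.2))
E
```

```text
31.3 [ 0.57  -0.233  0.091] 0.89 [ 0.   0.1 -1.4] [ 0.    0.01 -0.03]
force fix x,y 0.03747705061056812 0.06161312066189401
TCP rel home mm 4.073575194607609 2.5544191997633856
```

View pics/w25z.png

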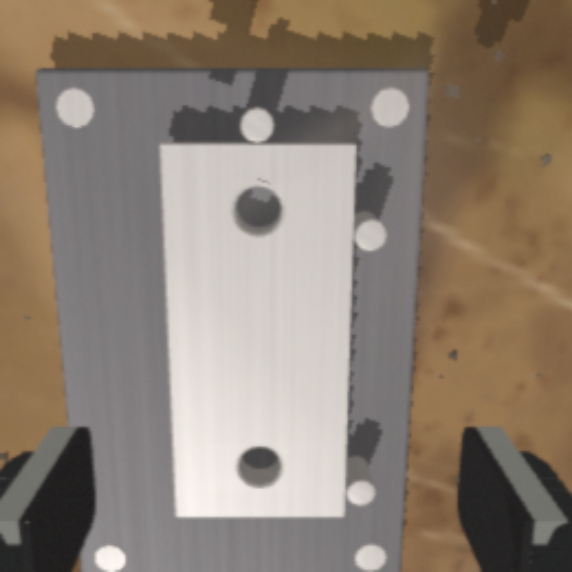

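```bash
python3 - <<'E'
from look import *
im=cv2.imread('pics/wrist_25.png')
a=cv2.resize(im[95:180,220:345],None,fx=6,fy=6,interpolation=cv2.INTER_CUBIC)
b=cv2.resize(im[230:310,220:345],None,fx=6,fy=6,interpolation=cv2.INTER_CUBIC)
cv2.imwrite('pics/w25a.png',a);cv2.imwrite('pics/w25b.png',b)
E
```

```text
(no output)
```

View pics/w25a.png

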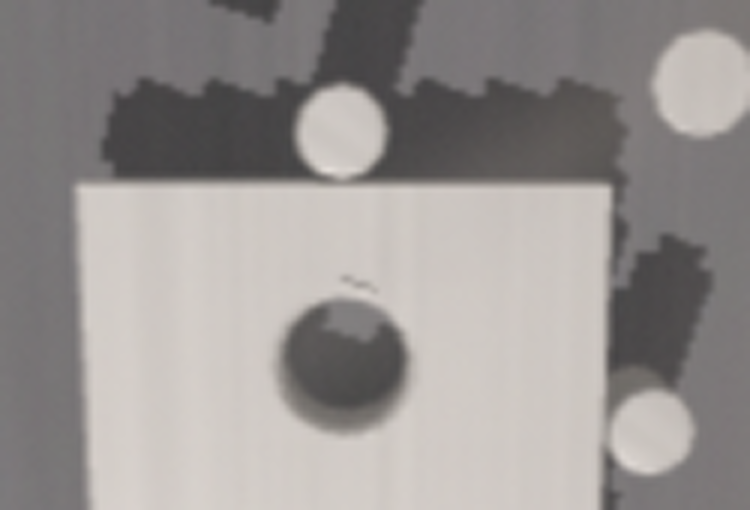

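View pics/w25b.png

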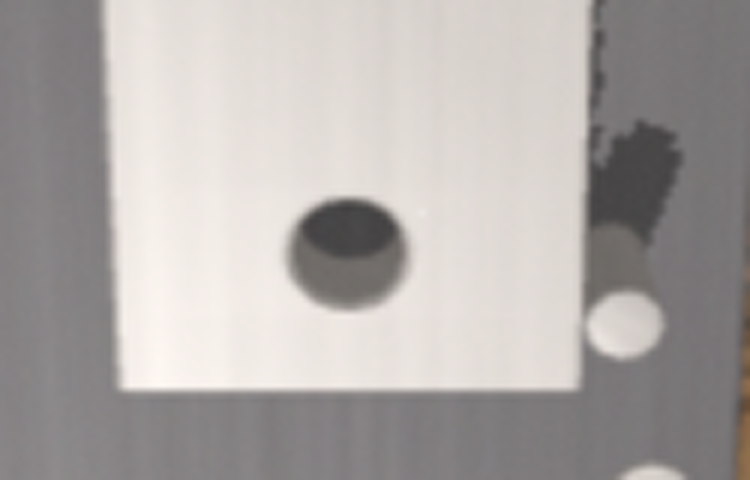

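```bash
cat > fx.py <<'E'
from h import *
def fit(L,W):
    l=L-L.mean(0);w=W-W.mean(0);H=l.T@w;th=np.arctan2(H[0,1]-H[1,0],H[0,0]+H[1,1])
    R=np.array([[np.cos(th),-np.sin(th)],[np.sin(th),np.cos(th)]]);t=W.mean(0)-R@L.mean(0);return th,t,(L@R.T+t-W)
L=np.array([[.035,-.053],[.035,.037],[0,.07]])
LP=np.array([[-.03,.065],[.03,.065],[.03,-.065],[-.03,-.065]])
def rep(tag,pins,corners):
    ci=dict(np.load(f'pics/wrist_{tag}.npz'))
    W=np.array([onz(ci,p,.032) for p in pins])[:,:2];P=np.array([onz(ci,p,.026) for p in corners])[:,:2]
    a=fit(L,W);b=fit(LP,P);R=np.array([[np.cos(a[0]),-np.sin(a[0])],[np.sin(a[0]),np.cos(a[0])]])
    print('fixture',a[0],a[1],'res',np.abs(a[2]).max());print('plate rel mm',1000*R.T@(b[1]-a[1]),'yaw',b[0]-a[0],'res mm',1000*np.abs(b[2]).max())
    print('corners local mm',(1000*(P-a[1])@R).round(1).tolist())
E
python3 - <<'E'
from fx import *
u=lambda p:(220+p[0]/6,95+p[1]/6); v=lambda p:(220+p[0]/6,230+p[1]/6)
rep('25',[v((625,325)),u((651,432)),u((341,132))],[u((77,184)),u((612,184)),v((580,388)),v((120,389))])
E
```

```text
fixture 0.3237181028084781 [ 0.56667179 -0.23755885] res 8.116410552916342e-05
plate rel mm [ 0.1595237  -0.80645783] yaw -0.002369356515081633 res mm 0.2515661826302251
corners local mm [[-29.7, 64.2], [30.4, 64.1], [30.2, -65.8], [-30.2, -65.7]]
```

Emit:
play_rows([
  [0,0,-0.06,0,0,0,76],
  [0,0,-0.12,0,0,0,76],
  [0,0,-0.16,0,0,0,76],
  [0,0,-0.16,0,0,0,76],
  [0,0,-0.16,0,0,0,76],
])

```text
t: 31.98
ee_pos: [0.5664, -0.2332, 0.2147]
orientation: [0.987, 0.161, -0.001, -0.0]
contact_force: [0.1, -1.0, -0.0]
grip_width: 0.889
```

```bash
python3 - <<'E'
from chk import *
st()
look('26',[],['wrist','side','scene'])
im=cv2.imread('pics/side_26.png')[130:270,220:400]; im2=cv2.imread('pics/scene_26.png')[130:270,220:400]
cv2.imwrite('pics/s26z.png',cv2.resize(np.hstack([im,im2]),None,fx=2.2,fy=2.2))
w=cv2.imread('pics/wrist_26.png');cv2.imwrite('pics/w26z.png',cv2.resize(w[90:260,200:360],None,fx=3.5,fy=3.5,interpolation=cv2.INTER_CUBIC))
E
```

```text
31.975 [ 0.5664 -0.2332  0.2147] 0.889 [ 0.1 -1.  -0. ] [-0.04 -0.03  0.01]
force fix x,y -0.2668617465229621 -1.0120928433188647
TCP rel home mm 0.6621147841179931 3.507050406311786
```

View pics/s26z.png

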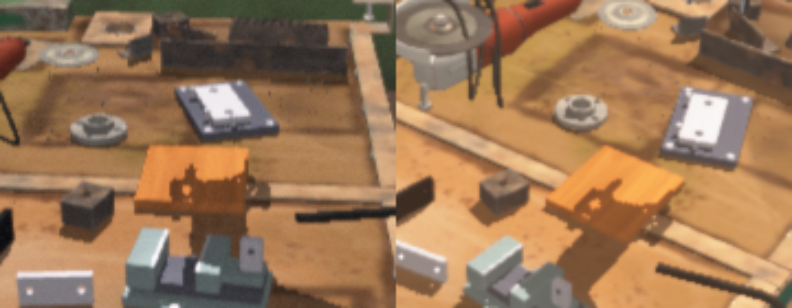

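View pics/w26z.png

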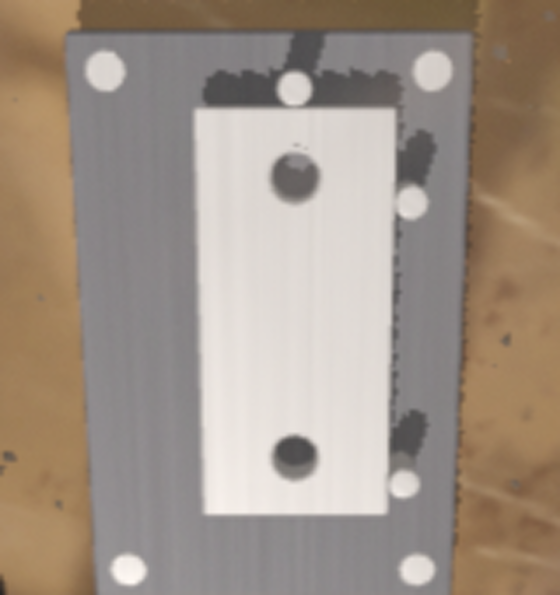

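```bash
python3 - <<'E'
from fx import *
u=lambda p:(200+p[0]/3.5,90+p[1]/3.5)
rep('26',[u((404,485)),u((412,202)),u((294,89))],[u((195,108)),u((396,108)),u((387,514)),u((205,514))])
sd=dict(np.load('pics/side_26.npz'))
print('lug',onz(sd,(220+252/2.2,130+239/2.2),.083), 'was .540-.543')
E
```

```text
fixture 0.3243205075712994 [ 0.56710856 -0.23779963] res 0.00027692990305189236
plate rel mm [ 0.18890312 -0.64420476] yaw -0.001512101260102261 res mm 0.09115760374611703
corners local mm [[-29.7, 64.5], [30.2, 64.3], [30.2, -65.7], [-30.0, -65.7]]
lug [0.5057038  0.27791355 0.083     ] was .540-.543
```

Both looks agree that the plate is home and the jaw is open about 35 mm, so I'm handing in.

```bash
python3 - <<'E'
from rig import r
print(r.finish_job())
E
```

```text
the job is handed in; nothing more can be done
None
```

The job is handed in at about 32 s; it returned no verdict. The plate is home in the checking fixture and the vise jaw is open.

- **Vise:** I pulled the jaw open by its lug with the plate still standing. The first pull slipped off because the fingertips sit higher than `r.nose_length` says, by about 26 to 39 mm depending on opening. I re-gripped lower and the jaw then moved cleanly. A rough last reading from one side picture puts it about 35 mm open, against the 25 mm needed.
- **Board:** I laid the plate down tilted and let it drop flat. It ended about 22 mm from the board's centre, fully on it. During the retreat three joints ran up to their range limits (joints 3, 4 and 6). Nothing was reported, but I could not rule out a range fault.
- **Fixture:** I took the plate across its width and pressed it against the pins until it stopped moving (about 8 N on the side pins, 10 N on the end pin). I then let go and lifted clear.
- **Final plate check:** Two wrist pictures agree:

| Measure | Reading | Allowed |
|---|---|---|
| x from home | +0.2 mm | -2.5 to +2.0 mm |
| y from home | -0.6 to -0.8 mm | -2.5 to +2.0 mm |
| turn | about 0.002 rad | below 0.03 rad |

- **Disagreement:** The pictures leave a gap of about 0.7 mm at the end pin, though the force pointed to contact there. It is within tolerance, so I left it.
- **Bystanders:** The block and flange looked unmoved in the last side and scene pictures. The disc was outside those views; the arm went nowhere near it after the start.

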